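# Mist and stir the drying walnuts

### The job

Mist the walnuts: press the cap of the pump bottle right down and let it spring back up. Then take the wooden stick from its leaning rest and stir the walnuts in the bowl with it, working under the crossbar, until at least five of the six lie a walnut's width from where they were. Lay the stick back in the rest's channel with its blade on the foot ledge, keep all the walnuts in the bowl and your fingers off them, and leave the other things undisturbed.

Things in the scene. Friction and masses are not known exactly. Their poses are not given: they have to be found in the camera images.
- bowl_floor (a point): Centre of the inner floor of a fixed white glazed bowl, 184 mm across the rim, 18 mm above the table; z up, x and y as the stand's. Inside: floor radius 74 mm, rim inner radius 86 mm, rim 39 mm above this floor; wall 6 mm.
- stand: Fixed wooden drying board, 200 (x) x 340 (y) x 12 mm, with the bowl at its centre. Origin: table level under the bowl's centre; x away from the robot at yaw 0. Two 20 mm posts at x -20, y +-150 mm, 245 mm high, carry the crossbar. A steel whisk hangs from the bar at y +121 mm, beside the bowl.
- bar_mid (a point): Middle of the 14 mm round wooden crossbar that runs along the stand's y above the bowl, at x -20 mm, 236 mm above the table. A gripper pointing straight down over the bowl hits it, so stir with the stick leaning back towards the robot, the gripper on the robot's side of the bar.
- stick: Light wooden stirring stick, 200 mm long, 14 mm thick (its x) and 20 mm wide (its y), with a 32 mm wide blade on the lowest 55 mm. Origin: centre of the lower (blade) end face; z runs along the stick up to the plain end. At the start it leans in the rest, 35 degrees from vertical, top towards the robot.
- stick_end (a point): Centre of the stick's blade end face (same as the origin of the stick).
- stick_grip (a point): Point on the stick's axis 165 mm above the blade end, free of the rest: grip here, across the 20 mm width (along the stick's y).
- rest: Fixed dark wooden rest, foot 150 x 90 mm. Origin: table level, centre; x away from the robot at yaw 0, z up. Its channel (46 mm wide, side walls 15 mm above the channel floor, 120 mm long) slopes 35 degrees from vertical, leaning to -x as it rises, open towards +x and up; a ledge at its foot carries the stick's lower end.
- rest_foot (a point): Where the centre of the stick's lower end face belongs: at the foot of the channel, on its ledge, 30 mm above the table. From here the laid-up stick runs along (-0.574, 0, 0.819) in the rest's frame.
- cap (a joint): Travel of the pump bottle's sprung cap in m: 0 up, 0.012 fully down; about 2 N to start, 8 N at the bottom.
- cap_top (a point): Centre of the flat top of the white round cap (40 mm across, 14 mm thick) of the brown-glass pump bottle (72 mm across), fixed on the table; 161 mm above the table when up; moves down with the cap. A short nozzle sticks out 45 mm from its axis towards the bowl.
- walnut0: A walnut in its shell, about 31 mm across and 29 mm high, 13 g; origin at its centre, 14 mm above the bowl floor when upright.
- walnut1: A walnut in its shell, about 31 mm across and 29 mm high, 13 g; origin at its centre, 14 mm above the bowl floor when upright.
- walnut2: A walnut in its shell, about 31 mm across and 29 mm high, 13 g; origin at its centre, 14 mm above the bowl floor when upright.
- walnut3: A walnut in its shell, about 31 mm across and 29 mm high, 13 g; origin at its centre, 14 mm above the bowl floor when upright.
- walnut4: A walnut in its shell, about 31 mm across and 29 mm high, 13 g; origin at its centre, 14 mm above the bowl floor when upright.
- walnut5: A walnut in its shell, about 31 mm across and 29 mm high, 13 g; origin at its centre, 14 mm above the bowl floor when upright.
- jar_a: Closed glass jar, 72 x 100 mm, metal lid; bystander, loose. Origin: centre of its underside, z up.
- jar_b: Closed glass jar, 80 x 130 mm, metal lid; bystander, loose. Origin: centre of its underside, z up.
- jar_c: Closed glass jar, 72 x 100 mm, metal lid; bystander, loose. Origin: centre of its underside, z up.
- mug: Blue mug, 76 mm across, 85 mm high; bystander, loose. Origin: centre of its underside, z up.
- funnel: Yellow plastic funnel, 100 mm across, 100 mm high, mouth down; bystander, loose. Origin: centre of its underside, z up.
- grip_home (a point): Fixed point on the rest where the stick's grip point lies when the stick is laid up in the channel.

How it is judged (in metres and radians):
On the way, in this order (a step that is already met when the one before it is completed fails the run):
1. the pump cap is pressed down (10 of its 12 mm) before the stick is taken (value of joint cap above 0.01 m and distance between stick_end and rest_foot below 0.015 m and distance between stick_grip and grip_home below 0.02 m).
2. the cap is back up (within 2 mm) (value of joint cap below 0.002 m), for 0.1 s.
3. the held stick's blade end is in the bowl (less than 35 mm above its floor) (horizontal distance between stick_end and bowl_floor below 0.088 m and z of stick_end in the frame of bowl_floor below 0.035 m and contact force between the fingers and stick above 0.5 N), for 0.05 s.
4. with the held stick in the bowl, at least five of the six walnuts lie over 25 mm from where they started (all of step 3 and (distance of each of walnut1, walnut2, walnut3, walnut4, walnut5 from where it was at the start of the episode above 0.025 m or distance of each of walnut0, walnut2, walnut3, walnut4, walnut5 from where it was at the start of the episode above 0.025 m or distance of each of walnut0, walnut1, walnut3, walnut4, walnut5 from where it was at the start of the episode above 0.025 m or distance of each of walnut0, walnut1, walnut2, walnut4, walnut5 from where it was at the start of the episode above 0.025 m or distance of each of walnut0, walnut1, walnut2, walnut3, walnut5 from where it was at the start of the episode above 0.025 m or distance of each of walnut0, walnut1, walnut2, walnut3, walnut4 from where it was at the start of the episode above 0.025 m)), for 0.1 s.
At the end, for the whole second after the job is handed in: The stick lies at rest in the rest's channel (blade end within 15 mm of the foot point, grip point within 20 mm of its home), all six walnuts are at rest in the bowl (within 80 mm of its centre, below the rim or at most heaped just over it) and the pump cap is up (within 2 mm) (distance between stick_end and rest_foot below 0.015 m and distance between stick_grip and grip_home below 0.02 m and linear speed of stick below 0.02 m/s and value of joint cap below 0.002 m and horizontal distance between each of walnut0, walnut1, walnut2, walnut3, walnut4, walnut5 and bowl_floor below 0.08 m and z of walnut0 in the frame of bowl_floor between 0 and 0.055 m and linear speed of each of walnut0, walnut1, walnut2, walnut3, walnut4, walnut5 below 0.03 m/s and z of walnut1 in the frame of bowl_floor between 0 and 0.055 m and z of walnut2 in the frame of bowl_floor between 0 and 0.055 m and z of walnut3 in the frame of bowl_floor between 0 and 0.055 m and z of walnut4 in the frame of bowl_floor between 0 and 0.055 m and z of walnut5 in the frame of bowl_floor between 0 and 0.055 m); the robot touches nothing.
It fails at once if the fingers touch a walnut (over 0.5 N) (contact force between the fingers and walnut0 above 0.5 N or contact force between the fingers and walnut1 above 0.5 N or contact force between the fingers and walnut2 above 0.5 N or contact force between the fingers and walnut3 above 0.5 N or contact force between the fingers and walnut4 above 0.5 N or contact force between the fingers and walnut5 above 0.5 N).
It fails at once if a bystander jar, mug or funnel is shifted over 25 mm or tipped (distance of any of jar_a, jar_b, jar_c, mug, funnel from where it was at the start of the episode above 0.025 m or angle between any of jar_a, jar_b, jar_c, mug, funnel's own z axis and vertical above 0.4 rad).
It also fails if it takes over 72 s, if anything falls off the work surface, if the arm or the gripper's body presses on something with over 40 N, if the wrist force passes 120 N, or if a joint passes its speed limit or range.

### The arm

A 6-joint arm with a two-finger parallel gripper is mounted at the origin on the work surface. World frame = base frame: x ahead of the robot, y to its left, z up, the work surface at z = 0. Lengths are in mm, angles in rad, forces in N, time in s.
With the tool pointing down it reaches from about 375 to 975 mm from the base axis. Payload 3.8 kg.
Tool frame: the origin (TCP) lies on the centre line of the jaws, within the pads' length; the fingertips stand 25 mm ahead of it and the grasp point (between the pads) lies 6 mm ahead of it; y points along the fingers, x is the direction in which the jaws open and shut, and the axes are right-handed (so a half turn about y gives the same grasp; the last joint's range is limited). The gripper opens to 85 mm and grips with 20 to 120 N. Pads are 22 mm wide; open, the fingers measure 114 mm over their backs; the gripper's body (76 mm by 85 mm) begins 54 mm behind the grasp point. The pads swing forward as they close: fully open they stand 13 mm farther back than shut.
Start: joints at [1.191, 0.264, 1.604, -0, 1.274, -0.037], TCP at [226.882, 635.722, 256.28] pointing down, gripper open.
Joint ranges: [-2.63, 2.63], [-0.94, 2.18], [0.31, 2.57], [-1.31, 4.45], [0, 2.66], [-2.55, 2.55]. Speed limits (rad/s): [2.57, 2.57, 3.14, 3.14, 3.14, 3.14].

### API

Orientations are given as a rotation vector (axis times angle).
In Python, from cell import robot gives the robot as it stands.
- The arm moves only by the tool apply_moves, never from a script. Its argument "rows" is a list of rows, each a list of 3 entries, a list of its own where there are three numbers: the shift along the world's x, y, z scaled (see below), then the turn, a rotation vector about the world's x, y, z scaled (see below), then the closure, from -1 (fully open) to 1 (shut), so that 0 is half open. In form: [[[x, y, z], [wx, wy, wz], hand], ...]. A call has 1 to 10 rows; each row shifts and turns the pose as measured when the row begins; what a row does not reach is not made up. The controller multiplies each number of a shift by 3 cm and each number of a turn by 0.15 rad. A row lasts 1/10 s, in which the tool goes at most 50 mm and 8.59 degrees, less where a joint would pass 70% of its speed; a pose out of reach is approached as far as the arm can. A call with a number of a shift or a turn outside -1 to 1 is refused whole. A call with a gripper value outside its range is refused whole. The fingers move at their own pace and stop on an object; "force" is the grip in N (left out, the last holds). Time passes only in rows, so rows that do not move let the fingers close. It gives the time, the measured TCP pose, the force and the opening at its end, in the units of the state.
- robot.observe(): the state, without advancing time (a new reading comes with each control period).
- robot.snapshot(name): name is "scene" or "top" or "wrist"; returns a dict with "pixels" (400x640x3 uint8, blue, green, red), "intrinsics" (3x3 intrinsics, pixels), "R" (3x3) and "t" (3): a world point X has camera coordinates R X + t. Camera axes: x right, y down, z forward; pixel columns grow to the right and rows downward; lengths in mm; the calibration is good to about 2 mm. The wrist camera is an equidistant fisheye: a pixel r from the principal point sees the ray r / f radians off the axis. A picture is of the moment at which its call begins. There is no depth.
- robot.close_job(): hands the job in, once; it reports no verdict.
The state is a dict: "t": time; "joint_positions": joint angles; "joint_vel": joint speeds; "joint_efforts": joint torques, N m; "position": TCP position; "tool_rot": TCP orientation; "force": force on the tool from outside, world axes, zero at the start; "ft_torque": the same for the moment, N m; "finger_gap": finger opening in mm.
Only numpy, scipy, OpenCV 4.12 (cv2) and the standard library are available. Lean on these libraries where they do the work, as an engineer would, in place of code of your own. Each camera call takes 0.05 s, during which the arm holds its last target.

## Working session

There is one attempt and no reset: what is moved stays moved. The work goes in short steps, Python scripts to look and compute and a tool call to move; the robot and the scene stay as the last step left them, time stands still between calls to the robot, and variables do not carry over. Pictures are saved under pics/ and viewed, and the job is handed in when it is done.

Besides the shell and the picture viewer there is one more tool, called after "Request:" as name(argument=value, ...), one argument or row to a line, values as JSON. apply_moves: Moves the arm, as the interface text tells. Shifts and turns lie within -1 to 1; 1 stands for 3 cm of shift or 0.15 rad of turn. Its arguments: {"type":"object","properties":{"rows":{"type":"array","items":{"type":"array"}},"force":{"type":"number"}},"required":["rows"]}

```bash
ls; mkdir -p pics; python3 - <<'E'
from cell import robot
import cv2,json
print(robot.observe())
for n in ["scene","top","wrist"]:
    s=robot.snapshot(n); cv2.imwrite(f"pics/{n}0.png",s["pixels"]); print(n,s["intrinsics"],s["R"],s["t"])
E
```

```text
pics
{'t': 0.0, 'joint_positions': array([ 1.19108495e+00,  2.64757826e-01,  1.60533718e+00,  1.47610798e-05,
        1.27371488e+00, -3.68979369e-02]), 'joint_vel': array([ 0.00086512,  0.00053555,  0.00055574,  0.00056834, -0.00098535,
       -0.00094925]), 'joint_efforts': array([-9.85418119e-04, -5.15119028e+01, -3.67312145e+01, -2.18035852e-04,
        1.28438469e-02,  4.70532754e-06]), 'position': array([226.64398838, 635.11001709, 254.97870782]), 'tool_rot': array([-1.35333069, -0.95168486,  0.95477197]), 'force': array([-0.26028887, -0.16324654,  0.86083606]), 'ft_torque': array([ 0.00161996, -0.06892678, -0.00228153]), 'finger_gap': 85.317399978915}
scene [[470.86931971   0.         328.01358276]
 [  0.         470.86931971 202.53976652]
 [  0.           0.           1.        ]] [[ 0.80384655  0.59480613 -0.00603284]
 [ 0.45451666 -0.62073272 -0.63883135]
 [-0.38372559  0.51078035 -0.76932315]] [-458.62437676 -180.48917199 1473.97513109]
top [[388.73584559   0.         320.82731192]
 [  0.         388.73584559 198.70797513]
 [  0.           0.           1.        ]] [[ 0.02858108 -0.99947248  0.01542324]
 [-0.98745377 -0.03062786 -0.15490961]
 [ 0.15530027 -0.01080225 -0.98780825]] [-40.0390335  589.03583381 947.70490278]
wrist [[309.70691629   0.         316.53685538]
 [  0.         309.70691629 197.75310457]
 [  0.           0.           1.        ]] [[ 0.33523686  0.94213217 -0.00179533]
 [ 0.89692926 -0.31856805  0.30664686]
 [ 0.28832994 -0.10440962 -0.95182166]] [-674.13516201  -42.01535917  379.18398635]
```

View pics/scene0.png

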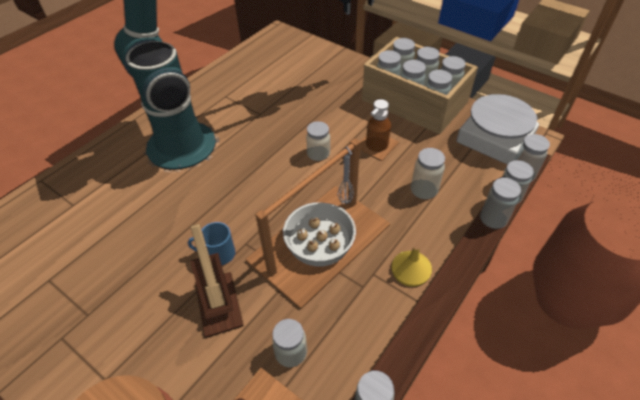

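View pics/top0.png

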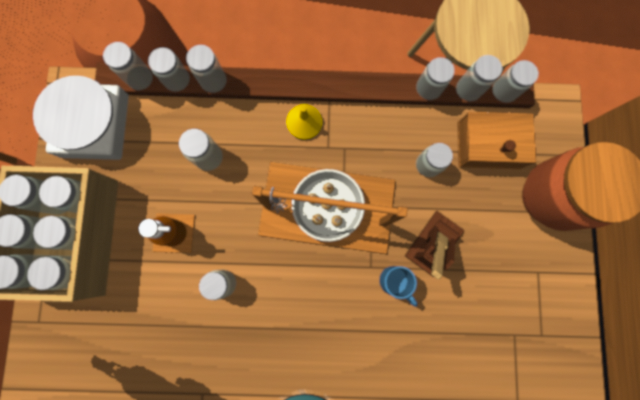

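View pics/wrist0.png

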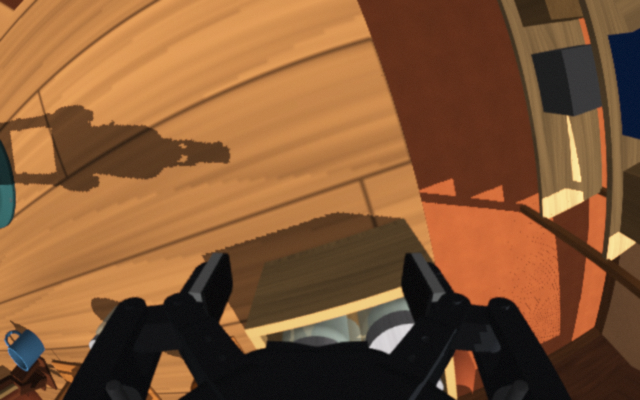

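```bash
cat > h.py <<'E'
import numpy as np, cv2
from cell import robot
from scipy.spatial.transform import Rotation as Rot
def snap(n): return robot.snapshot(n)
def proj(s,X):
    X=np.atleast_2d(X).astype(float); c=X@s["R"].T+s["t"]; K=s["intrinsics"]
    return np.c_[K[0,0]*c[:,0]/c[:,2]+K[0,2],K[1,1]*c[:,1]/c[:,2]+K[1,2]]
def ray(s,u,v):
    K=s["intrinsics"]; d=s["R"].T@np.array([(u-K[0,2])/K[0,0],(v-K[1,2])/K[1,1],1.]); o=-s["R"].T@s["t"]; return o,d/np.linalg.norm(d)
def onz(s,u,v,z):
    o,d=ray(s,u,v); return o+d*(z-o[2])/d[2]
def tri(s1,p1,s2,p2):
    o1,d1=ray(s1,*p1);o2,d2=ray(s2,*p2)
    A=np.c_[d1,-d2]; t=np.linalg.lstsq(A,o2-o1,rcond=None)[0]
    a=o1+d1*t[0];b=o2+d2*t[1]; return (a+b)/2,np.linalg.norm(a-b)
def crop(s,x0,y0,x1,y1,k,name,grid=10):
    im=s["pixels"][y0:y1,x0:x1]; im=cv2.resize(im,None,fx=k,fy=k,interpolation=cv2.INTER_CUBIC)
    for x in range(-(-x0//grid)*grid,x1,grid):
        cv2.line(im,((x-x0)*k,0),((x-x0)*k,5),(0,0,255),1); cv2.putText(im,str(x),((x-x0)*k,16),0,.35,(0,0,255),1)
    for y in range(-(-y0//grid)*grid,y1,grid):
        cv2.line(im,(0,(y-y0)*k),(5,(y-y0)*k),(0,0,255),1); cv2.putText(im,str(y),(6,(y-y0)*k+4),0,.35,(0,0,255),1)
    cv2.imwrite("pics/"+name,im)
E
python3 - <<'E'
from h import *
import pickle
S={n:snap(n) for n in("scene","top")}; pickle.dump(S,open("s0.pkl","wb"))
crop(S["top"],240,150,420,290,4,"t_a.png"); crop(S["top"],370,200,480,300,6,"t_rest.png"); crop(S["scene"],170,200,270,340,5,"s_rest.png")
crop(S["scene"],240,130,400,300,4,"s_a.png"); crop(S["top"],120,200,220,260,6,"t_bot.png"); crop(S["scene"],350,90,410,160,8,"s_bot.png")
E
```

```text
(no output)
```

View pics/t_a.png

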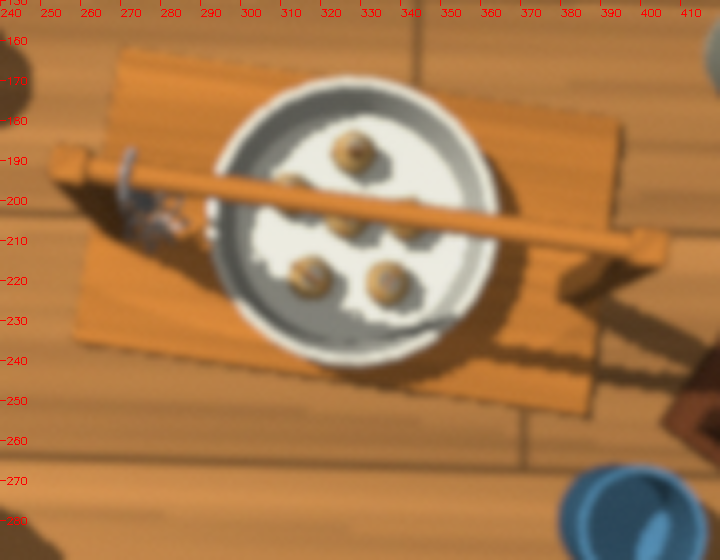

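View pics/t_rest.png

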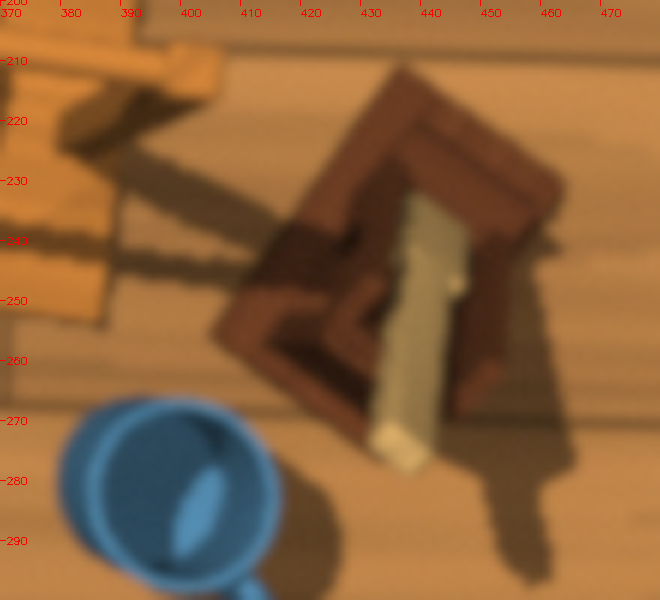

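View pics/s_rest.png

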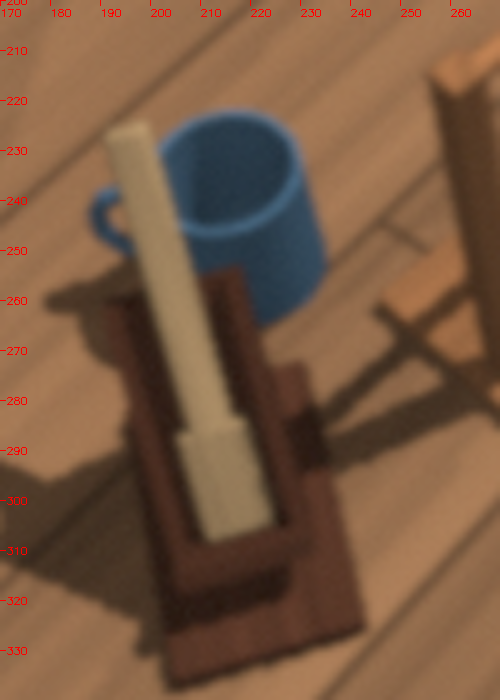

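View pics/s_a.png

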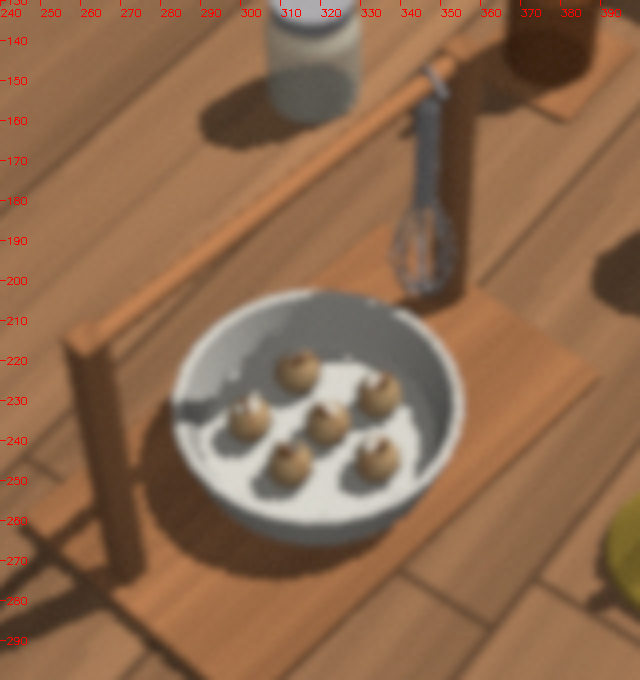

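View pics/t_bot.png

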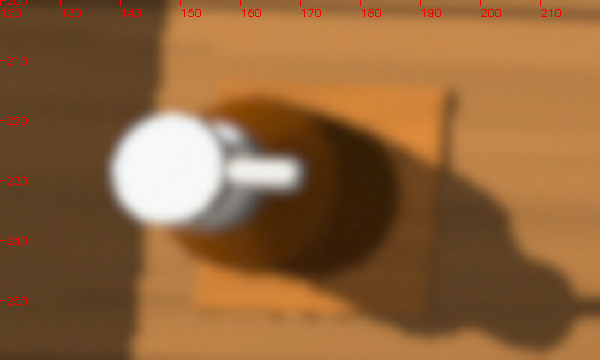

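View pics/s_bot.png

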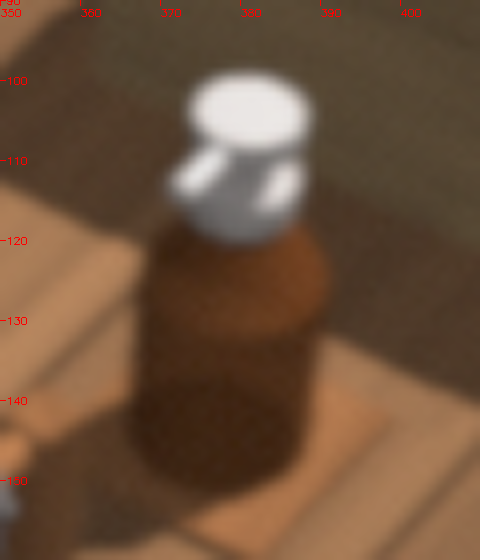

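```bash
cat > pose.py <<'E'
from h import *
import pickle
from scipy.optimize import least_squares
S=pickle.load(open("s0.pkl","rb")); T=S["top"]; C=S["scene"]
def rz(a): return Rot.from_euler('z',a).as_matrix()
def fit(obs,x0):
    def f(p):
        R=rz(p[2]); t=np.array([p[0],p[1],0]); r=[]
        for s,X,px in obs:
            r.append((proj(s,R@np.array(X)+t)[0]-px))
        return np.concatenate(r)
    o=least_squares(f,x0,loss='soft_l1'); return o.x, f(o.x).reshape(-1,2)
if __name__=="__main__":
    np.set_printoptions(precision=2,suppress=True)
    print("cap tri",tri(T,(147.7,228),C,(380,103.8)), onz(T,147.7,228,161),onz(C,380,103.8,161))
    # bowl
    c=onz(T,328,205.5,57); print("bowl",c)
    obs=[(T,(-100,170,12),(259.5,236)),(T,(-100,-170,12),(386.5,253.5)),(T,(100,170,12),(270.5,161.5)),(T,(100,-170,12),(395,180)),
     (T,(0,0,57),(328,205.3))]
    p,r=fit(obs,[c[0],c[1],0]); print("stand",p,r)
    print("bar ends px", proj(T,(rz(p[2])@np.array([[-20,-150,236],[-20,150,236],[-20,0,236]]).T).T+[p[0],p[1],0]),proj(C,(rz(p[2])@np.array([[-20,-150,236],[-20,150,236],[0,0,57]]).T).T+[p[0],p[1],0]))
    st=pickle.dump(p,open("stand.pkl","wb"))
    # rest foot corners at z? and stick
    tl=onz(T,435,211,12);print("rest corners",tl,onz(T,462,231,12),onz(T,404,256,12))
    d=np.array([-0.574,0,.819])
    e1=np.array([-.574,0,.819])*0
    def stickpt(z,y,x,base=(0,0,30)): # x along normal
        n=np.array([.819,0,.574]); return np.array(base)+d*z+np.array([0,y,0])+n*x
    g={}
    # stick top corners unknown foot offset bx
    o2=[(T,404,255)]
    def f(p):
        R=rz(p[2]); t=np.array([p[0],p[1],0]); bx=p[3]
        B=lambda z,y,x: R@(np.array([bx,0,30])+d*z+np.array([0,y,0])+np.array([.819,0,.574])*x)+t
        O=[(T,B(200,0,0),(435,275.5)),(C,B(200,0,0),(193.5,226)),(T,B(0,0,7),(0,0)),
           (C,B(0,-16,7),(222.5,305.5)),(C,B(0,16,7),(210.5,308.5)),(C,B(55,-16,7),(217,284)),(C,B(55,16,7),(203.5,287)),
           (T,B(0,16,7),(437.5,232)),(T,B(0,-16,7),(446.5,238.5))]
        r=[ (proj(s,X)[0]-px) for s,X,px in O if px!=(0,0)]
        for s,X,px in [(T,(75,45,0),(435,211)),(T,(75,-45,0),(462,231)),(T,(-75,45,0),(404,256)),(C,(75,-45,0),(242,326)),(C,(75,45,0),(204,337))]:
            r.append(proj(s,R@np.array((X[0],X[1],p[4]))+t)[0]-px)
        return np.concatenate(r)
    o=least_squares(f,[tl[0]-60,tl[1]-20,-.5,20,10],loss='soft_l1'); print("rest",o.x,f(o.x).reshape(-1,2))
    pickle.dump(o.x,open("rest.pkl","wb"))
E
python3 pose.py
```

```text
cap tri (array([493.03, 358.66, 161.79]), np.float64(3.6271777051861362)) [494.34 360.46 161.  ] [491.71 357.65 161.  ]
bowl [571.5  -40.94  57.  ]
stand [573.01 -41.45  -0.11] [[-1.87 -0.17]
 [ 0.72  0.82]
 [-0.55  0.25]
 [ 0.69 -0.46]
 [ 0.22 -0.39]]
bar ends px [[402.04 212.59]
 [257.85 192.12]
 [329.86 202.34]] [[261.05 216.53]
 [354.42 144.02]
 [318.9  229.97]]
rest corners [ 571.81 -325.66   12.  ] [ 521.02 -395.97   12.  ] [ 451.63 -242.87   12.  ]
rest [ 487.65 -324.67   -0.62   17.89   -8.76] [[  0.62   0.54]
 [  1.64  -1.49]
 [-11.55   2.84]
 [ 14.34  -4.13]
 [-12.21   2.9 ]
 [ 15.42  -4.  ]
 [  0.37  -0.55]
 [  1.64   0.51]
 [ -0.2   -0.1 ]
 [  0.38   0.07]
 [ -1.17  -0.31]
 [-36.49  14.26]
 [ 40.4   -8.33]]
```

```bash
sed -i 's/(C,B(0,-16,7),(222.5,305.5)),(C,B(0,16,7),(210.5,308.5)),(C,B(55,-16,7),(217,284)),(C,B(55,16,7),(203.5,287))/(C,B(0,16,7),(222.5,305.5)),(C,B(0,-16,7),(210.5,308.5)),(C,B(55,16,7),(217,284)),(C,B(55,-16,7),(203.5,287))/; s/(C,(75,-45,0),(242,326)),(C,(75,45,0),(204,337))/(C,(75,45,0),(242,326)),(C,(75,-45,0),(204,337))/' pose.py; python3 pose.py | tail -14
python3 - <<'E'
from h import *
r=robot.observe(); print(Rot.from_rotvec(r['tool_rot']).as_matrix())
E
```

```text
rest corners [ 571.81 -325.66   12.  ] [ 521.02 -395.97   12.  ] [ 451.63 -242.87   12.  ]
rest [ 484.98 -324.35   -0.62   20.84    1.43] [[ 1.41  0.78]
 [ 0.93 -1.1 ]
 [ 1.87 -0.78]
 [-0.03  0.23]
 [ 1.39 -0.65]
 [ 0.76  0.29]
 [ 0.86 -0.44]
 [ 2.17  0.59]
 [ 0.74  0.41]
 [ 1.67  0.68]
 [-0.37  0.79]
 [ 1.12 -0.1 ]
 [-0.01  0.65]]
[[ 3.36178925e-01 -3.95862577e-04 -9.41798054e-01]
 [ 9.41797477e-01 -1.04194857e-03  3.36179157e-01]
 [-1.11438588e-03 -9.99999379e-01  2.25412260e-05]]
```

Request:
apply_moves(
  rows=[
    [[0.9,-0.93,0],[0,0,0],1],
    [[0.9,-0.93,0],[0,0,0],1],
    [[0.9,-0.93,0],[0,0,0],1],
    [[0.9,-0.93,0],[0,0,0],1],
    [[0.9,-0.93,0],[0,0,0],1],
    [[0.9,-0.93,0],[0,0,0],1],
    [[0.9,-0.93,0],[0,0,0],1],
    [[0.9,-0.93,0],[0,0,0],1],
    [[0.7,-0.7,0],[0,0,0],1],
  ],
  force=60,
)

```text
t: 1.15
position: [466.8, 384.3, 254.2]
tool_rot: [-1.348, -0.959, 0.961]
force: [0.3, -0.5, 0.2]
finger_gap: -0.1
```

Request:
apply_moves(
  rows=[
    [[0.7,-0.7,-0.5],[0,0,0],1],
    [[0.2,-0.2,-0.6],[0,0,0],1],
    [[0,0,-0.6],[0,0,0],1],
    [[0,0,0],[0,0,0],1],
  ],
)

```text
t: 1.55
position: [498.9, 351.8, 203.0]
tool_rot: [-1.352, -0.956, 0.953]
force: [-0.2, 0.5, -0.6]
finger_gap: -0.1
```

```bash
python3 - <<'E'
from h import *
crop(snap("top"),100,180,220,270,6,"t1.png"); crop(snap("scene"),340,60,430,160,6,"s1.png")
E
```

```text
(no output)
```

View pics/s1.png

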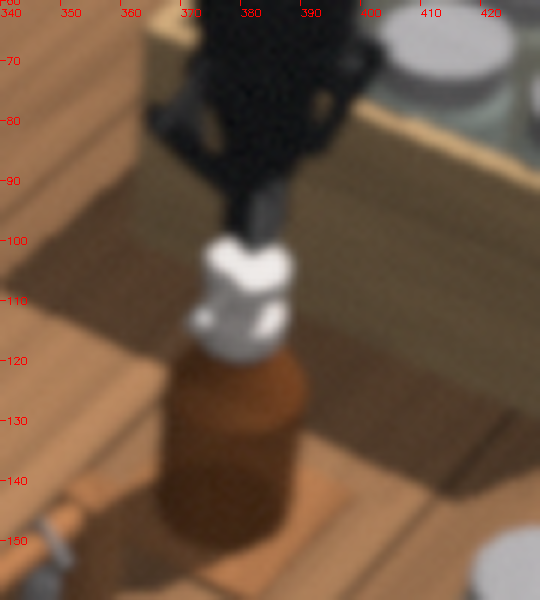

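View pics/t1.png

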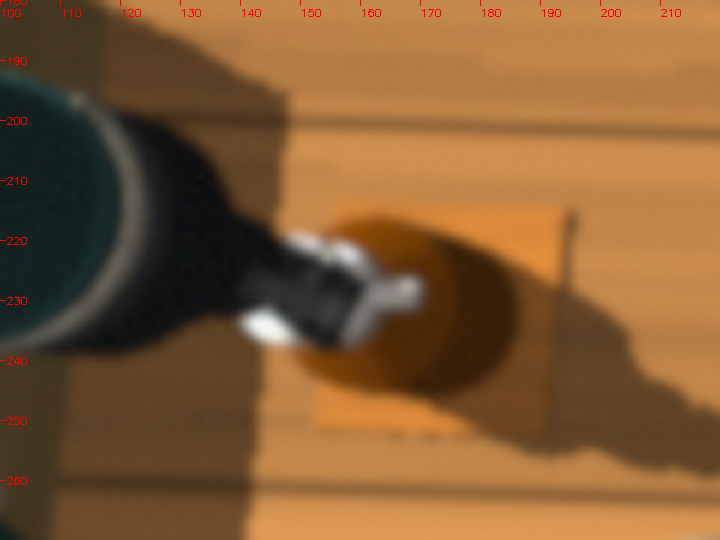

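Request:
apply_moves(
  rows=[
    [[-0.2,0.22,0],[0,0,0],1],
    [[0,0,-0.3],[0,0,0],1],
    [[0,0,-0.3],[0,0,0],1],
    [[0,0,-0.2],[0,0,0],1],
    [[0,0,-0.2],[0,0,0],1],
  ],
)

```text
t: 2.15
position: [494.6, 363.8, 179.6]
tool_rot: [-1.351, -0.971, 0.946]
force: [0.3, -2.3, 5.2]
finger_gap: 0.1
```

Request:
apply_moves(
  rows=[
    [[0,-0.05,-0.25],[0,0,0],1],
    [[0,0,-0.25],[0,0,0],1],
  ],
)

```text
t: 2.35
position: [495.0, 364.0, 173.2]
tool_rot: [-1.349, -0.973, 0.943]
force: [-22.5, -17.4, 64.2]
finger_gap: 0.3
```

Request:
apply_moves(
  rows=[
    [[0,0,0.5],[0,0,0],1],
    [[0,0,0.9],[0,0,0],1],
    [[0,0,1],[0,0,0],1],
    [[0,0,1],[0,0,0],1],
  ],
)

```text
t: 2.75
position: [493.1, 362.8, 276.1]
tool_rot: [-1.349, -0.968, 0.947]
force: [-0.1, -0.0, 0.6]
finger_gap: -0.1
```

```bash
python3 - <<'E'
from h import *
s=snap("scene");crop(s,340,60,430,160,6,"s2.png");print(robot.observe())
E
```

```text
{'t': 2.8, 'joint_positions': array([ 5.93050884e-01,  1.22641501e-01,  1.72216826e+00,  1.24687879e-03,
        1.27453830e+00, -6.41730625e-01]), 'joint_vel': array([ 3.12754631e-05, -2.51828171e-03, -1.17863587e-02, -5.32893260e-04,
       -1.08231553e-01, -3.82169750e-04]), 'joint_efforts': array([-1.31969377e-01, -2.88298237e+01, -2.37465727e+01, -4.64121127e-03,
        4.20223139e-01, -9.72110865e-05]), 'position': array([495.44495651, 364.41323627, 282.77444321]), 'tool_rot': array([-1.34902443, -0.97623118,  0.93937962]), 'force': array([1.57613865, 1.44361459, 3.19277616]), 'ft_torque': array([ 0.06764783, -0.03932929,  0.00252723]), 'finger_gap': -0.11794066622425824}
```

View pics/s2.png

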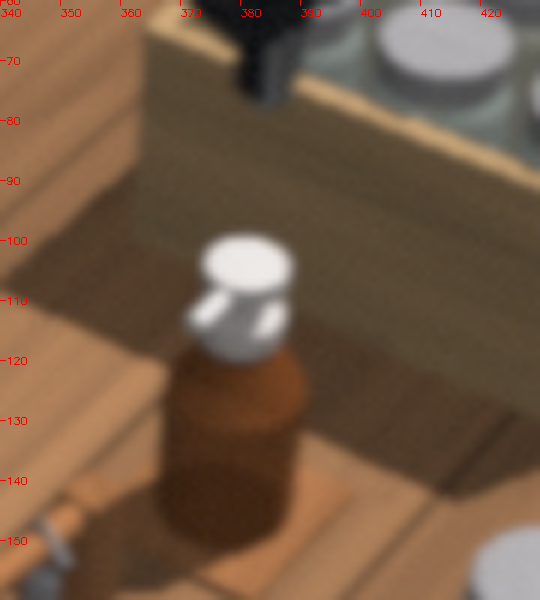

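Request:
apply_moves(
  rows=[
    [[-0.8,-0.8,0.3],[0,0,0],1],
    [[-0.8,-1,0],[0,0,0],1],
    [[-0.5,-1,0],[0,0,-0.2],1],
    [[-0.2,-1,0],[0,0,-0.2],1],
    [[-0.1,-1,0],[0,0,-0.2],1],
    [[0,-1,0],[0,0,-0.2],1],
    [[0,-1,0],[0,0,-0.2],1],
    [[0,-1,0],[0,0,-0.2],1],
    [[0,-1,0],[0,0,-0.2],1],
    [[0,-1,0],[0,0,-0.2],1],
  ],
)

```text
t: 3.8
position: [420.5, 65.2, 288.1]
tool_rot: [-1.43, -0.797, 0.75]
force: [-0.6, -0.6, -0.1]
finger_gap: -0.1
```

Request:
apply_moves(
  rows=[
    [[0,-1,0],[0,0,-0.2],1],
    [[0,-1,0],[0,0,-0.2],0],
    [[0,-1,0],[0,0,0],0],
    [[0,-1,0],[0,0,0],0],
    [[0,-1,0],[0,0,0],-0.4],
    [[0,-1,0],[0,0,0],-0.4],
    [[0,-1,0],[0,0,0],-0.4],
    [[0,-1,0],[0,0,0],-0.4],
    [[0,-1,0],[0,0,0],-0.4],
    [[0,-0.5,0],[0,0,0],-0.4],
  ],
)

```text
t: 4.8
position: [417.7, -233.1, 281.0]
tool_rot: [-1.449, -0.747, 0.698]
force: [0.1, 0.8, -0.4]
finger_gap: 59.8
```

```bash
cat >> h.py <<'E'
def st():
    o=robot.observe(); M=Rot.from_rotvec(o['tool_rot']).as_matrix()
    print("t",o['t'],"pos",o['position'].round(1),"xyaw",round(np.arctan2(M[1,0],M[0,0]),3),"appr",M[:,1].round(3),"F",o['force'].round(1),"T",o['ft_torque'].round(2),"gap",round(o['finger_gap'],1),"q",o['joint_positions'].round(2))
    return o,M
E
python3 - <<'E'
from h import *
import pickle
st()
S=pickle.load(open("s0.pkl","rb"))
print("mug",onz(S["top"],400,281,85))
print("jar_b?",onz(S["top"],216,285,100))
E
```

```text
t 4.8 pos [ 417.7 -233.1  281. ] xyaw 0.926 appr [ 0.028  0.012 -1.   ] F [ 0.1  0.8 -0.4] T [ 0.03  0.01 -0.01] gap 59.8 q [-0.58 -0.14  1.99  0.03  1.28 -1.51]
mug [ 391.20277125 -216.42658275   85.        ]
jar_b? [370.86866454 216.04184274 100.        ]
```

Request:
apply_moves(
  rows=[
    [[0.15,-0.7,-0.5],[-0.08,0.2,0.15],-0.4],
    [[0.05,-0.4,-0.5],[0,0,0],-0.4],
    [[0,0,-0.3],[0,0,0],-0.4],
    [[0,0,0],[0,0,0],-0.4],
  ],
)

```text
t: 5.2
position: [423.2, -269.8, 238.4]
tool_rot: [-1.441, -0.734, 0.738]
force: [-0.5, 0.8, 0.3]
finger_gap: 59.7
```

```bash
python3 - <<'E'
from h import *
st()
w=snap("wrist"); cv2.imwrite("pics/w3.png",w["pixels"]); crop(snap("top"),370,180,490,300,5,"t3.png"); crop(snap("scene"),160,170,280,340,4,"s3.png")
E
```

```text
t 5.2 pos [ 423.2 -269.8  238.4] xyaw 0.944 appr [-0.003  0.    -1.   ] F [-0.5  0.8  0.3] T [0.08 0.05 0.01] gap 59.7 q [-0.62 -0.05  1.99 -0.    1.21 -1.56]
```

View pics/w3.png

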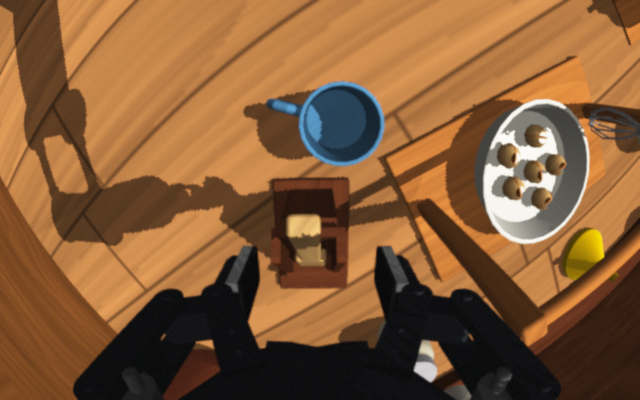

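View pics/s3.png

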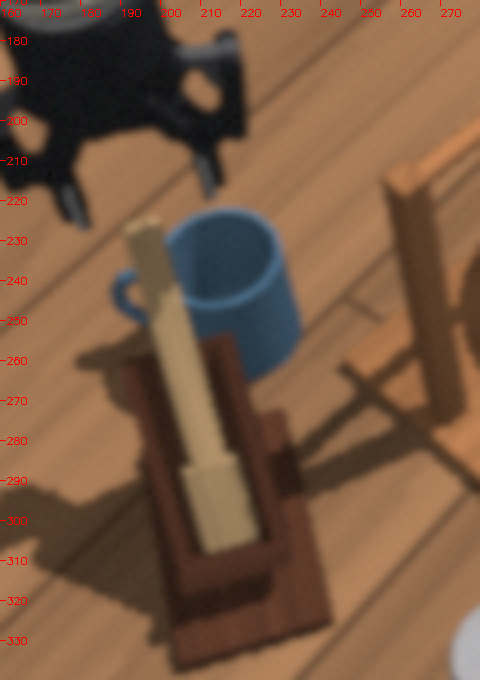

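```bash
cat >> h.py <<'E'
def wray(s,u,v):
    K=s["intrinsics"]; a=(u-K[0,2])/K[0,0]; b=(v-K[1,2])/K[1,1]; r=np.hypot(a,b)
    d=np.array([np.sin(r)*a/r,np.sin(r)*b/r,np.cos(r)]); return -s["R"].T@s["t"], s["R"].T@d
def wonz(s,u,v,z):
    o,d=wray(s,u,v); return o+d*(z-o[2])/d[2]
def wproj(s,X):
    c=s["R"]@np.array(X,float)+s["t"]; th=np.arctan2(np.hypot(c[0],c[1]),c[2]); K=s["intrinsics"]; q=np.hypot(c[0],c[1])
    return np.array([K[0,0]*th*c[0]/q+K[0,2],K[1,1]*th*c[1]/q+K[1,2]])
E
python3 - <<'E'
from h import *
import pickle
o,M=st(); w=snap("wrist"); crop(w,250,170,400,300,5,"w4.png")
p=pickle.load(open("rest.pkl","rb")); R=Rot.from_euler('z',p[2]).as_matrix(); d=R@[-.574,0,.819]; f=R@[p[3],0,30]+[p[0],p[1],0]
print("foot",f,"top",f+200*d,"grip",f+165*d)
print("wproj top",wproj(w,f+200*d),"tcp",wproj(w,o['position']+6*M[:,1]))
print("wrist meas top", wonz(w,305,226,194), wonz(w,288,226,194),wonz(w,322,226,194))
E
```

```text
t 5.35 pos [ 424.2 -270.   240.8] xyaw 0.945 appr [ 0.    -0.002 -1.   ] F [-0.1  0.8 -0.4] T [-0.   -0.06  0.04] gap 59.8 q [-0.62 -0.05  1.98 -0.    1.21 -1.56]
foot [ 501.9931002  -336.37374792   30.        ] top [ 408.25264451 -270.10333999  193.8       ] grip [ 424.65722425 -281.70066138  165.135     ]
wproj top [298.95929338 216.16050545] tcp [315.05053681 273.90147585]
wrist meas top [ 415.10111162 -270.87742918  194.        ] [ 409.38737118 -278.88671051  194.        ] [ 420.8183718  -262.92437849  194.        ]
```

View pics/w4.png

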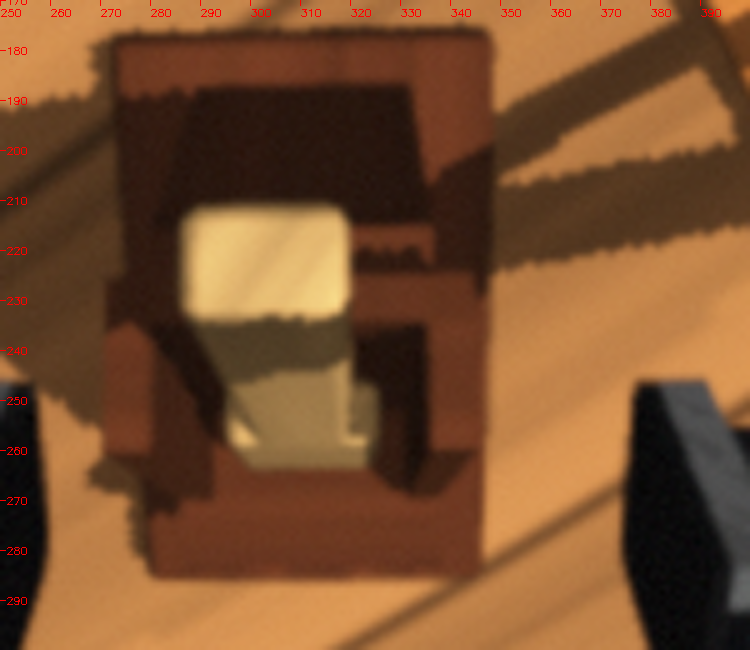

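```bash
python3 - <<'E'
from h import *
import pickle
from scipy.optimize import least_squares
np.set_printoptions(precision=2,suppress=True)
S=pickle.load(open("s0.pkl","rb")); T=S["top"]; C=S["scene"]; W=snap("wrist")
def B(p,z,y,x):
    yaw,til=p[2],p[3]; R=Rot.from_euler('z',yaw).as_matrix()
    d=np.array([-np.sin(til),0,np.cos(til)]); n=np.array([np.cos(til),0,np.sin(til)])
    return R@(d*z+np.array([0,y,0])+n*x)+np.array([p[0],p[1],30])
O=[(T,(200,0,0),(435,275.5)),(C,(200,0,0),(193.5,226)),(C,(0,16,7),(222.5,305.5)),(C,(0,-16,7),(210.5,308.5)),(C,(55,16,7),(217,284)),(C,(55,-16,7),(203.5,287)),
(T,(0,16,7),(437.5,232)),(T,(0,-16,7),(446.5,238.5)),
(W,(200,-10,-7),(286.5,212)),(W,(200,10,-7),(318.5,212)),(W,(200,10,7),(319.5,234)),(W,(200,-10,7),(287.5,234)),(W,(0,-16,7),(299,263.5)),(W,(0,16,7),(322,263.5))]
def f(p,w=True):
    r=[]
    for s,X,px in O:
        X=B(p,*X); q=wproj(s,X) if s is W else proj(s,X)[0]
        k=(1.0 if s is not W else 1.0)
        r.append((q-px)*k)
    return np.concatenate(r)
o=least_squares(f,[502,-336,-.62,.611],loss='soft_l1'); print(o.x,"grip",B(o.x,165,0,0),"top",B(o.x,200,0,0)); print(f(o.x).reshape(-1,2))
g=lambda p:f(p).reshape(-1,2)[8:].ravel()
q=least_squares(g,[502,-336,-.62,.611]); print("wrist only",q.x,B(q.x,165,0,0),q.cost)
g=lambda p:f(np.r_[p,.611]).reshape(-1,2)[8:].ravel()
q=least_squares(g,[502,-336,-.62]); print("wrist only",q.x,B(np.r_[q.x,.611],165,0,0),q.cost)
E
```

```text
[ 503.83 -337.5    -0.63    0.6 ] grip [ 428.67 -282.45  166.18] top [ 412.72 -270.77  195.07]
[[ 1.87 -1.33]
 [ 2.   -0.28]
 [ 2.08  0.15]
 [ 0.13  0.97]
 [ 1.84  0.31]
 [ 1.15  1.07]
 [ 1.38 -1.21]
 [ 2.56 -0.02]
 [-0.96 -1.37]
 [ 1.6  -1.06]
 [ 0.49  0.89]
 [-2.7   0.49]
 [-2.95 -1.52]
 [ 0.67 -1.24]]
wrist only [ 506.65 -337.76   -0.62    0.61] [ 429.66 -282.71  165.16] 8.854125705838172
wrist only [ 506.67 -337.78   -0.62] [ 429.67 -282.72  165.15] 8.854555232859393
```

Request:
apply_moves(
  rows=[
    [[0.13,-0.41,-0.4],[0,0,0],-0.4],
    [[0,0,-0.5],[0,0,0],-0.4],
    [[0,0,-0.5],[0,0,0],-0.4],
    [[0,0,-0.2],[0,0,0],-0.4],
    [[0,0,0],[0,0,0],-0.4],
  ],
)

```text
t: 5.95
position: [429.6, -283.3, 191.1]
tool_rot: [-1.448, -0.74, 0.738]
force: [-1.0, 0.2, 0.5]
finger_gap: 59.7
```

```bash
python3 - <<'E'
from h import *
st()
E
```

```text
t 5.95 pos [ 429.6 -283.3  191.1] xyaw 0.947 appr [ 0.004 -0.005 -1.   ] F [-1.   0.2  0.5] T [0.02 0.05 0.07] gap 59.7 q [-0.63  0.01  2.02 -0.    1.11 -1.58]
```

Request:
apply_moves(
  rows=[
    [[-0.03,0.03,-0.5],[0,0,0],-0.4],
    [[0,0,-0.15],[0,0,0],-0.4],
    [[0,0,0],[0,0,0],0.2],
    [[0,0,0],[0,0,0],1],
    [[0,0,0],[0,0,0],1],
    [[0,0,0],[0,0,0],1],
    [[0,0,0],[0,0,0],1],
    [[0,0,0],[0,0,0],1],
  ],
  force=60,
)

```text
t: 6.75
position: [430.1, -283.3, 173.8]
tool_rot: [-1.452, -0.742, 0.737]
force: [-0.2, -0.8, -0.6]
finger_gap: 19.2
```

```bash
python3 - <<'E'
from h import *
st()
w=snap("wrist"); crop(w,230,170,400,300,4,"w5.png");crop(snap("scene"),160,170,280,340,4,"s5.png")
E
```

```text
t 6.75 pos [ 430.1 -283.3  173.8] xyaw 0.947 appr [ 0.007 -0.007 -1.   ] F [-0.2 -0.8 -0.6] T [ 0.02  0.02 -0.03] gap 19.2 q [-0.63  0.02  2.04 -0.    1.07 -1.58]
```

View pics/w5.png

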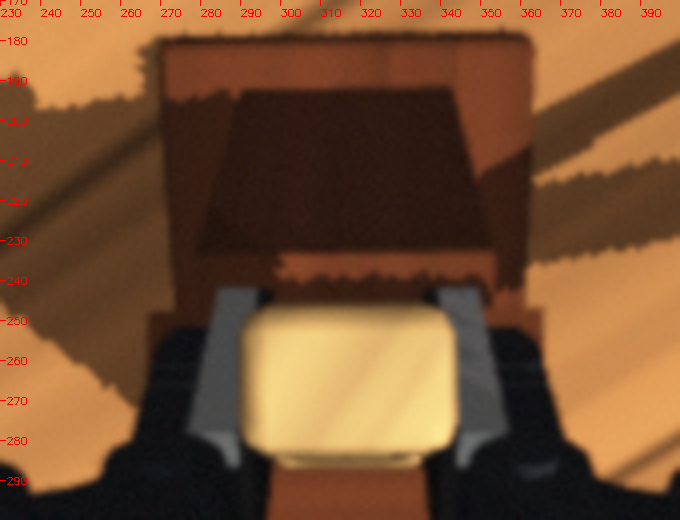

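View pics/s5.png

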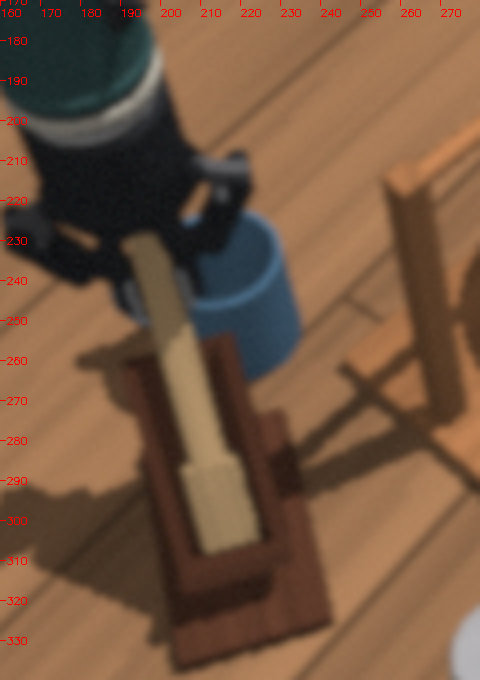

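```bash
python3 - <<'E'
from h import *
import pickle
np.set_printoptions(precision=1,suppress=True)
o,M=st(); pickle.dump(o,open("grasp.pkl","wb"))
S=pickle.load(open("s0.pkl","rb")); T=S["top"]; C=S["scene"]
p=pickle.load(open("stand.pkl","rb")); R=Rot.from_euler('z',p[2]).as_matrix(); t=np.array([p[0],p[1],0]); print("stand",p)
for u,v in [(325.5,187.5),(311.5,198),(324,205),(339,204.5),(315.5,219),(334.5,220.5)]:
    X=onz(T,u,v,32); print("T",X,R.T@(X-t))
for u,v in [(314,222),(302,235),(322,235.5),(335,228),(312,245),(334,244.5)]:
    X=onz(C,u,v,32); print("C",X,R.T@(X-t))
E
```

```text
t 6.85 pos [ 430.1 -283.2  173.7] xyaw 0.947 appr [ 0. -0. -1.] F [-0.1 -0.7 -0.8] T [ 0.  0. -0.] gap 19.3 q [-0.6  0.   2.  -0.   1.1 -1.6]
stand [573.  -41.4  -0.1]
T [622.1 -34.   32. ] [48.  12.9 32. ]
T [593.3   1.6  32. ] [15.4 45.  32. ]
T [576.  -31.3  32. ] [ 1.8 10.4 32. ]
T [578.5 -70.1  32. ] [  8.6 -27.9  32. ]
T [539.  -10.4  32. ] [-37.3  27.   32. ]
T [536.6 -59.4  32. ] [-34.2 -21.9  32. ]
C [535.4 -14.   32. ] [-40.5  23.   32. ]
C [536.1 -65.5  32. ] [-34.  -28.1  32. ]
C [578.5 -36.4  32. ] [ 4.9  5.6 32. ]
C [591.4   2.7  32. ] [13.3 45.9 32. ]
C [575.9 -74.9  32. ] [  6.6 -33.   32. ]
C [619.8 -40.8  32. ] [46.4  5.9 32. ]
```

Request:
apply_moves(
  rows=[
    [[0,0,0.4],[0,0,0],1],
    [[0,0,0.7],[0,0,0],1],
    [[0,0,0.8],[0,0,0],1],
    [[0,0,0.8],[0,0,0],1],
    [[0,0,0.3],[0,0,0],1],
    [[-0.5,0.3,0.2],[0,0,0],1],
    [[-0.8,0.5,0],[0,0,0],1],
    [[-0.7,0.5,0],[0,0,0],1],
    [[0,0,0],[0,0,0],1],
  ],
)

```text
t: 7.75
position: [368.0, -242.9, 276.8]
tool_rot: [-1.452, -0.742, 0.737]
force: [0.2, 0.2, -1.0]
finger_gap: 18.6
```

```bash
python3 - <<'E'
from h import *
st()
cv2.imwrite("pics/w6.png",snap("wrist")["pixels"]);crop(snap("scene"),120,100,360,340,3,"s6.png",20)
E
```

```text
t 7.75 pos [ 368.  -242.9  276.8] xyaw 0.947 appr [ 0.008 -0.008 -1.   ] F [ 0.2  0.2 -1. ] T [-0.02  0.02 -0.02] gap 18.6 q [-0.64 -0.21  2.05 -0.    1.29 -1.59]
```

View pics/s6.png

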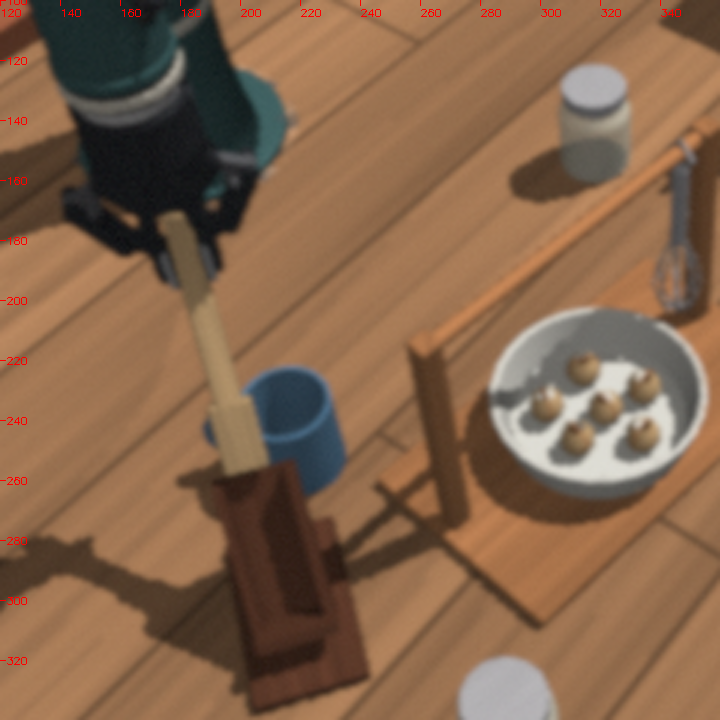

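Request:
apply_moves(
  rows=[
    [[0.2,0.8,0],[0,0,0.4],1],
    [[0.2,0.9,0],[0,0,0.5],1],
    [[0.2,0.9,0],[0,0,0.5],1],
    [[0.3,0.9,0],[0,0,0.5],1],
    [[0.3,0.9,0],[0,0,0.5],1],
    [[0.3,0.9,0],[0,0,0.5],1],
    [[0.3,0.6,0],[0,0,0.4],1],
    [[0,0,0],[0,0,0],1],
  ],
)

```text
t: 8.65
position: [431.4, -64.1, 277.2]
tool_rot: [-1.275, -1.137, 1.12]
force: [-0.4, -0.2, 0.7]
finger_gap: 19.3
```

```bash
python3 - <<'E'
from h import *
st()
E
```

```text
t 8.65 pos [431.4 -64.1 277.2] xyaw 1.458 appr [ 0.017 -0.004 -1.   ] F [-0.4 -0.2  0.7] T [ 0.01  0.06 -0.02] gap 19.3 q [-0.2  -0.23  2.07 -0.    1.29 -1.66]
```

```bash
cat >> h.py <<'E'
import pickle
def stand():
    p=pickle.load(open("stand.pkl","rb")); return Rot.from_euler('z',p[2]).as_matrix(), np.array([p[0],p[1],0.])
def endinfo():
    o,M=st(); g=pickle.load(open("grasp.pkl","rb")); M0=Rot.from_rotvec(g['tool_rot']).as_matrix()
    e=M0.T@(np.array([505.,-337,30])-g['position']); u=M0.T@np.array([-.574*.814,.574*.581,.819])
    E=o['position']+M@e; R,t=stand(); print("end world",E.round(1),"stand",(R.T@(E-t)).round(1),"lean",np.degrees(np.arccos((M@u)[2])).round(1),"dir stand",(R.T@M@u).round(3),"tcp stand",(R.T@(o['position']-t)).round(1))
    return o,M,E
E
python3 -c "
from h import *
endinfo()"
```

```text
t 8.65 pos [431.4 -64.1 277.2] xyaw 1.458 appr [ 0.017 -0.004 -1.   ] F [-0.4 -0.2  0.7] T [ 0.01  0.06 -0.02] gap 19.3 q [-0.2  -0.23  2.07 -0.    1.29 -1.66]
end world [524.  -74.4 134.2] stand [-45.  -38.2 134.2] lean 35.4 dir stand [-0.58  -0.002  0.815] tcp stand [-138.2  -38.3  277.2]
```

Request:
apply_moves(
  rows=[
    [[-0.2,0.2,0],[0,-0.5,0],1],
    [[0,0.2,0],[-0.05,-0.5,0],1],
    [[0,0.2,-0.2],[-0.05,-0.5,0],1],
    [[0,0,-0.2],[-0.05,-0.4,0],1],
    [[0,0,-0.2],[0,0,0],1],
    [[0,0,0],[0,0,0],1],
  ],
)

```text
t: 9.25
position: [427.9, -48.9, 258.0]
tool_rot: [-1.494, -1.335, 0.969]
force: [-0.2, 1.0, -1.1]
finger_gap: 18.7
```

```bash
python3 - <<'E'
from h import *
endinfo()
cv2.imwrite("pics/w7.png",snap("wrist")["pixels"]);crop(snap("scene"),200,100,400,300,3,"s7.png",20)
E
```

```text
t 9.25 pos [427.9 -48.9 258. ] xyaw 1.455 appr [ 0.302 -0.03  -0.953] F [-0.2  1.  -1.1] T [ 0.05  0.2  -0.03] gap 18.7 q [-0.19 -0.43  2.27  0.03  0.99 -1.66]
end world [557.6 -63.1 147.8] stand [-12.9 -23.2 147.8] lean 52.1 dir stand [-0.79  -0.003  0.614] tcp stand [-143.3  -23.6  258. ]
```

View pics/s7.png

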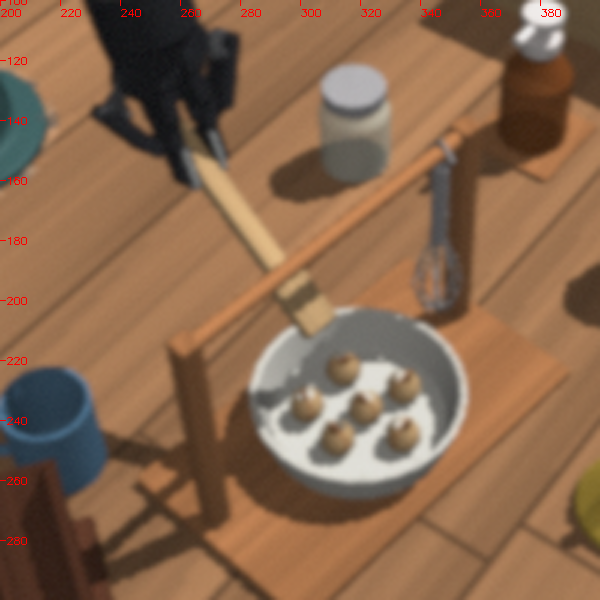

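View pics/w7.png

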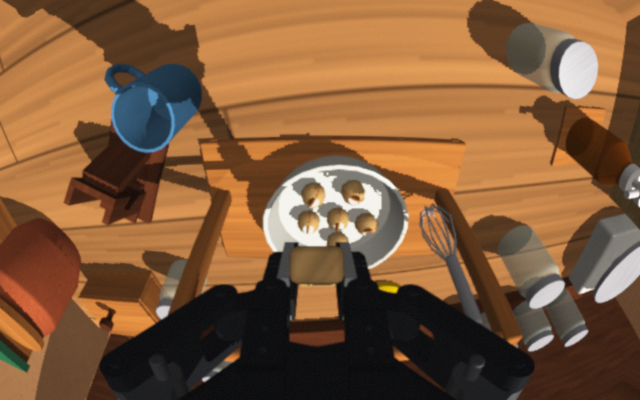

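Request:
apply_moves(
  rows=[
    [[0.45,-0.06,-0.4],[0,0,0],1],
    [[0.45,-0.06,-0.5],[0,0,0],1],
    [[0.45,-0.06,-0.5],[0,0,0],1],
    [[0.45,-0.06,-0.5],[0,0,0],1],
    [[0.2,0,-0.4],[0,0,0],1],
    [[0,0,0],[0,0,0],1],
  ],
)

```text
t: 9.95
position: [497.4, -59.3, 192.1]
tool_rot: [-1.498, -1.334, 0.967]
force: [0.3, -0.2, -0.5]
finger_gap: 19.3
```

```bash
python3 - <<'E'
from h import *
endinfo()
crop(snap("scene"),240,130,400,290,4,"s8.png",20);crop(snap("top"),240,140,420,260,4,"t8.png",20)
E
```

```text
t 9.95 pos [497.4 -59.3 192.1] xyaw 1.452 appr [ 0.305 -0.032 -0.952] F [ 0.3 -0.2 -0.5] T [0.04 0.26 0.04] gap 19.3 q [-0.18 -0.21  2.24  0.03  0.8  -1.65]
end world [627.3 -74.   82.4] stand [ 57.6 -26.3  82.4] lean 52.3 dir stand [-0.792 -0.001  0.611] tcp stand [-73.1 -26.2 192.1]
```

View pics/s8.png

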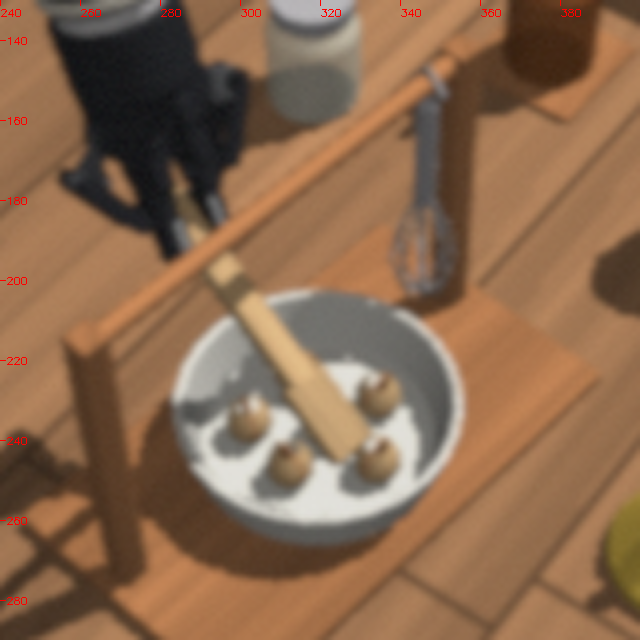

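View pics/t8.png

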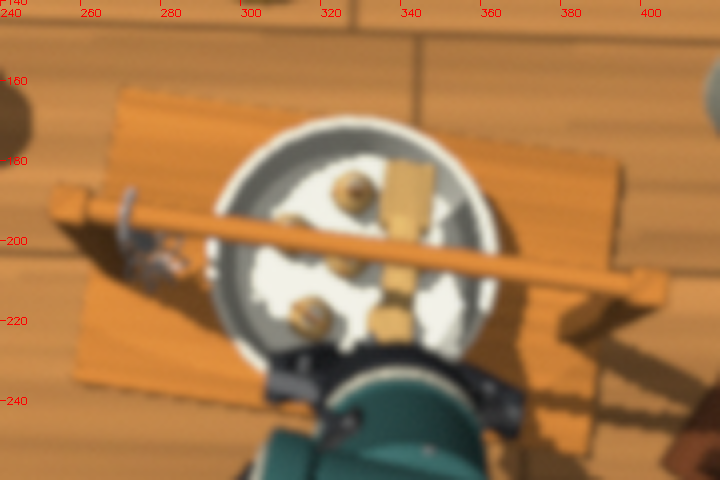

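```bash
python3 - <<'E'
from h import *
S=pickle.load(open("s0.pkl","rb")); X,e=tri(S["top"],(340.5,180.5),S["scene"],(325,243)); R,t=stand(); print(X,e,R.T@(X-t))
E
```

```text
[625.89685765 -74.43854227  85.25299135] 14.15346530194862 [ 56.23451645 -26.89071747  85.25299135]
```

Request:
apply_moves(
  rows=[
    [[-0.1,0,-0.4],[0,0,0],1],
    [[0,0,-0.4],[0,0,0],1],
    [[0,0,-0.4],[0,0,0],1],
    [[0,0,-0.25],[0,0,0],1],
    [[0,0,-0.1],[0,0,0],1],
    [[0,0,0],[0,0,0],1],
  ],
)

```text
t: 10.65
position: [494.4, -59.6, 145.6]
tool_rot: [-1.503, -1.337, 0.964]
force: [0.1, -0.1, -1.2]
finger_gap: 19.1
```

```bash
python3 - <<'E'
from h import *
endinfo()
crop(snap("scene"),240,130,400,290,4,"s9.png",20)
E
```

```text
t 10.65 pos [494.4 -59.6 145.6] xyaw 1.451 appr [ 0.31  -0.033 -0.95 ] F [ 0.1 -0.1 -1.2] T [ 0.07  0.24 -0.03] gap 19.1 q [-0.19 -0.16  2.3   0.04  0.69 -1.66]
end world [624.9 -74.4  36.6] stand [ 55.2 -27.   36.6] lean 52.6 dir stand [-0.795 -0.     0.607] tcp stand [-76.1 -26.8 145.6]
```

View pics/s9.png

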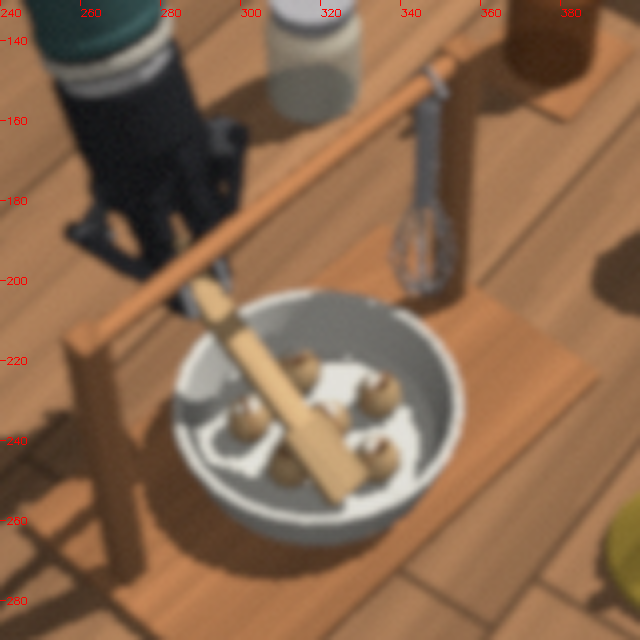

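Request:
apply_moves(
  rows=[
    [[0,0,-0.25],[0,0,0],1],
    [[0,0.3,0],[0,0,0],1],
    [[0,0.4,0],[0,0,0],1],
    [[0,0.4,0],[0,0,0],1],
    [[0,0.4,0],[0,0,0],1],
    [[0,0.3,0],[0,0,0],1],
  ],
)

```text
t: 11.3
position: [495.3, -7.2, 138.5]
tool_rot: [-1.51, -1.334, 0.964]
force: [-7.8, -17.1, 3.4]
finger_gap: 19.0
```

```bash
python3 - <<'E'
from h import *
endinfo()
crop(snap("scene"),240,130,400,290,4,"s10.png",20)
E
```

```text
t 11.3 pos [495.3  -7.2 138.5] xyaw 1.448 appr [ 0.312 -0.039 -0.949] F [ -7.8 -17.1   3.4] T [-4.4   1.26 -3.08] gap 19.0 q [-0.05 -0.15  2.31 -0.04  0.67 -1.47]
end world [626.  -23.   29.8] stand [50.6 24.2 29.8] lean 52.8 dir stand [-0.797  0.006  0.605] tcp stand [-81.   25.4 138.5]
```

View pics/s10.png

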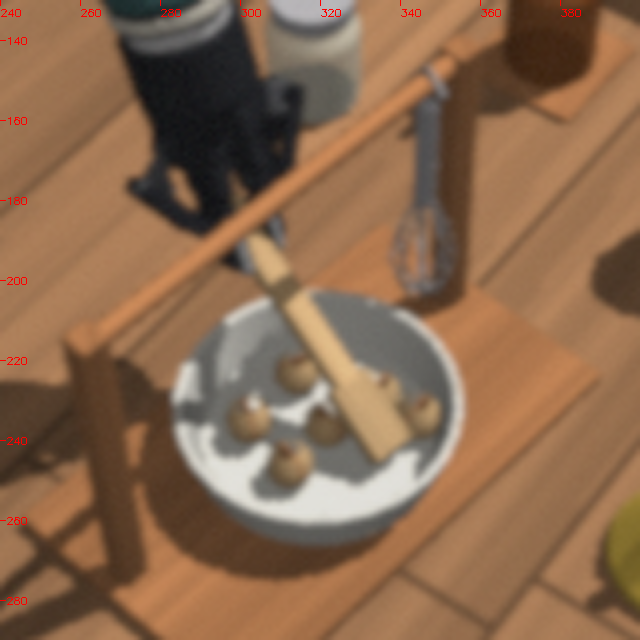

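Request:
apply_moves(
  rows=[
    [[-0.2,-0.2,0],[0,0,0],1],
    [[-0.3,-0.2,0],[0,0,0],1],
    [[-0.3,-0.3,0],[0,0,0],1],
    [[-0.1,-0.4,0],[0,0,0],1],
    [[0,-0.4,0],[0,0,0],1],
    [[0,-0.3,0],[0,0,0],1],
  ],
)

```text
t: 11.95
position: [470.2, -63.2, 142.2]
tool_rot: [-1.518, -1.344, 0.959]
force: [1.1, 0.1, -0.3]
finger_gap: 19.2
```

```bash
python3 - <<'E'
from h import *
endinfo()
crop(snap("scene"),240,130,400,290,4,"s11.png",20)
E
```

```text
t 11.95 pos [470.2 -63.2 142.2] xyaw 1.45 appr [ 0.323 -0.04  -0.945] F [ 1.1  0.1 -0.3] T [ 0.08  0.16 -0.06] gap 19.2 q [-0.2  -0.21  2.35  0.04  0.67 -1.68]
end world [602.2 -79.   35.2] stand [ 33.2 -34.   35.2] lean 53.5 dir stand [-0.804  0.004  0.595] tcp stand [-99.8 -33.1 142.2]
```

View pics/s11.png

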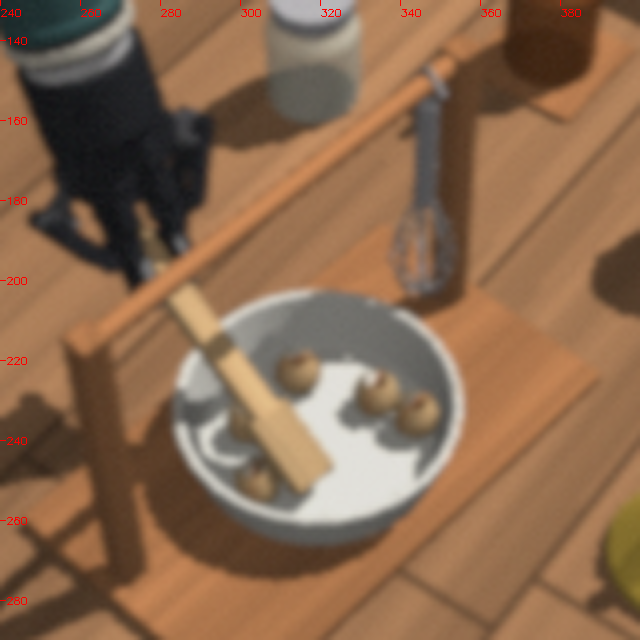

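Request:
apply_moves(
  rows=[
    [[-0.2,0.1,-0.1],[0,0.05,0],1],
    [[-0.4,0.05,-0.1],[0,0.05,0],1],
    [[-0.4,0.05,0],[0,0,0],1],
    [[-0.3,0.05,0],[0,0,0],1],
    [[0,0,0],[0,0,0],1],
  ],
)

```text
t: 12.5
position: [433.7, -56.1, 141.0]
tool_rot: [-1.52, -1.342, 0.961]
force: [1.6, 0.4, 1.3]
finger_gap: 19.5
```

```bash
python3 - <<'E'
from h import *
endinfo()
crop(snap("scene"),240,130,400,290,4,"s12.png",20)
E
```

```text
t 12.5 pos [433.7 -56.1 141. ] xyaw 1.448 appr [ 0.323 -0.043 -0.946] F [1.6 0.4 1.3] T [ 0.05 -0.2   0.03] gap 19.5 q [-0.2  -0.3   2.42  0.04  0.7  -1.68]
end world [565.6 -72.3  33.8] stand [ -3.9 -31.5  33.8] lean 53.4 dir stand [-0.803  0.007  0.596] tcp stand [-136.8  -30.1  141. ]
```

View pics/s12.png

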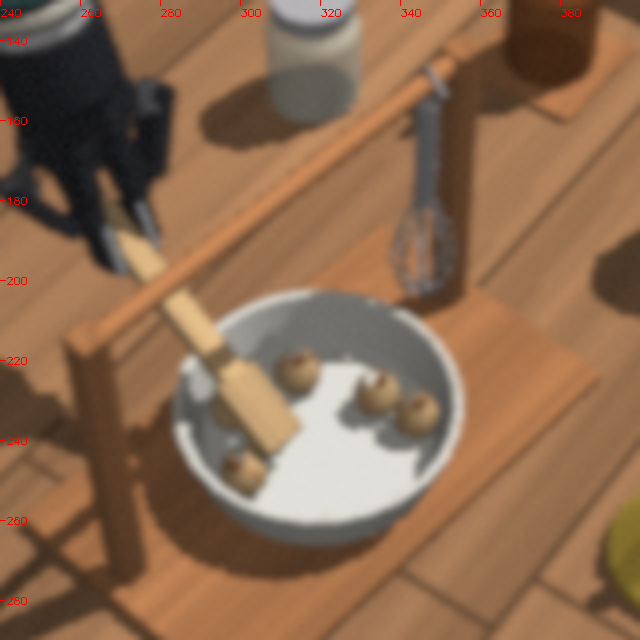

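Request:
apply_moves(
  rows=[
    [[-0.1,0.3,-0.1],[0,0.05,0],1],
    [[-0.05,0.4,0],[0,0.05,0],1],
    [[-0.05,0.4,0],[0,0,0],1],
    [[0,0.4,0],[0,0,0],1],
    [[0,0.4,0],[0,0,0],1],
    [[0,0.2,0],[0,0,0],1],
  ],
)

```text
t: 13.15
position: [429.0, 8.3, 138.9]
tool_rot: [-1.514, -1.332, 0.971]
force: [0.6, -0.4, -0.2]
finger_gap: 18.9
```

```bash
python3 - <<'E'
from h import *
endinfo()
crop(snap("scene"),240,130,400,290,4,"s13.png",20)
E
```

```text
t 13.15 pos [429.    8.3 138.9] xyaw 1.448 appr [ 0.311 -0.045 -0.949] F [ 0.6 -0.4 -0.2] T [-0.01  0.25  0.06] gap 18.9 q [-0.01 -0.31  2.42 -0.07  0.71 -1.41]
end world [559.6  -8.2  30.2] stand [-17.1  31.5  30.2] lean 52.7 dir stand [-0.796  0.009  0.606] tcp stand [-148.6   33.4  138.9]
```

View pics/s13.png

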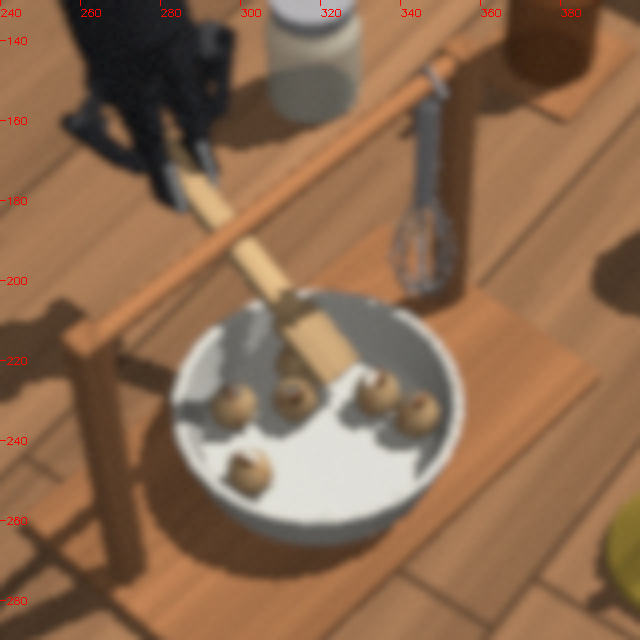

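```bash
cat >> h.py <<'E'
def nuts(s,px):
    R,t=stand(); 
    for u,v in px:
        X=onz(s,u,v,32); print((u,v),"stand",(R.T@(X-t))[:2].round(0))
E
python3 - <<'E'
from h import *
S=pickle.load(open("s0.pkl","rb")); nuts(S["scene"],[(342,233),(332.5,228),(296.5,231.5),(300.5,248),(311.5,230),(310,222)])
E
```

```text
(342, 233) stand [37. 46.]
(332.5, 228) stand [ 9. 42.]
(296.5, 231.5) stand [-52. -30.]
(300.5, 248) stand [ -8. -59.]
(311.5, 230) stand [-27.  -0.]
(310, 222) stand [-48.  16.]
```

Request:
apply_moves(
  rows=[
    [[0,0.45,0],[0,0,0],1],
    [[0.05,0.05,0.25],[0,0.4,0],1],
    [[0.2,-0.05,0.25],[0,0.4,0],1],
    [[0.2,0,0.25],[0,0.4,0],1],
    [[0.1,0,0.2],[0,0.4,0],1],
    [[0,0,0],[0,0,0],1],
  ],
)

```text
t: 13.8
position: [440.6, 22.1, 163.0]
tool_rot: [-1.333, -1.147, 1.13]
force: [1.3, 0.9, -0.3]
finger_gap: 19.5
```

```bash
python3 - <<'E'
from h import *
endinfo()
crop(snap("scene"),240,130,400,290,4,"s14.png",20)
E
```

```text
t 13.8 pos [440.6  22.1 163. ] xyaw 1.458 appr [ 0.055 -0.046 -0.997] F [ 1.3  0.9 -0.3] T [ 0.02  0.11 -0.  ] gap 19.5 q [ 0.03 -0.14  2.21 -0.06  1.02 -1.4 ]
end world [538.7   5.9  24.2] stand [-39.4  43.2  24.2] lean 37.9 dir stand [-0.614  0.028  0.789] tcp stand [-138.6   48.4  163. ]
```

View pics/s14.png

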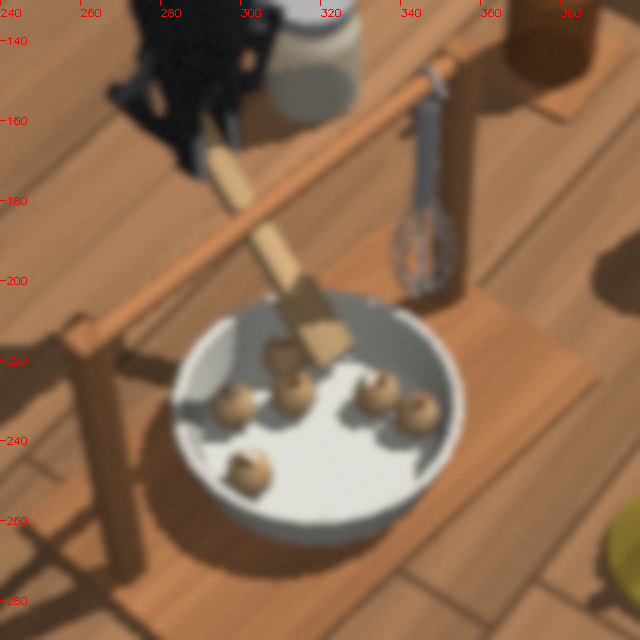

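Request:
apply_moves(
  rows=[
    [[0,-0.3,0.1],[0,0,0],1],
    [[-0.05,-0.4,0],[0,0,0],1],
    [[-0.05,-0.4,0],[0,0,0],1],
    [[-0.05,-0.4,0],[0,0,0],1],
    [[-0.05,-0.3,0],[0,0,0],1],
    [[0,-0.2,0],[0,0,0],1],
  ],
)

```text
t: 14.45
position: [430.7, -41.5, 163.7]
tool_rot: [-1.338, -1.155, 1.128]
force: [5.4, 0.9, 1.2]
finger_gap: 19.2
```

```bash
python3 - <<'E'
from h import *
endinfo()
crop(snap("scene"),240,130,400,290,4,"s15.png",20)
E
```

```text
t 14.45 pos [430.7 -41.5 163.7] xyaw 1.461 appr [ 0.062 -0.046 -0.997] F [5.4 0.9 1.2] T [ 0.26 -1.21  0.26] gap 19.2 q [-0.13 -0.17  2.24 -0.05  1.01 -1.56]
end world [529.8 -57.5  25.6] stand [-41.1 -20.8  25.6] lean 38.3 dir stand [-0.62   0.026  0.785] tcp stand [-141.4  -15.9  163.7]
```

View pics/s15.png

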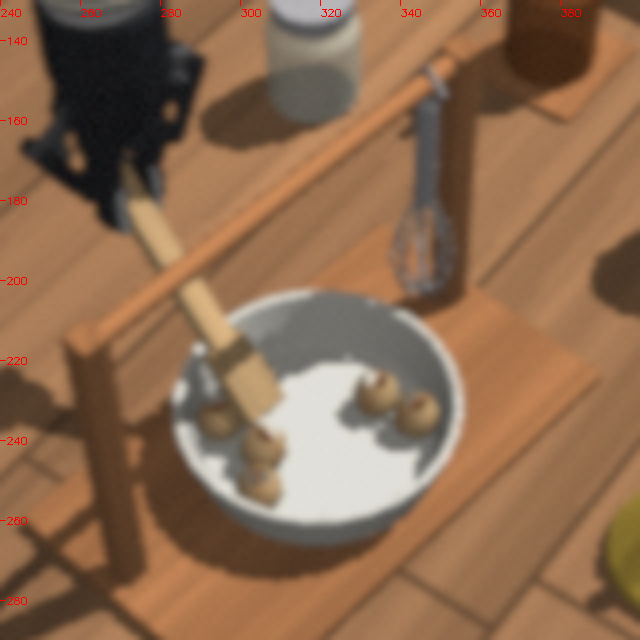

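Request:
apply_moves(
  rows=[
    [[0.3,0.05,0],[0,0,0],1],
    [[0.4,0.1,0],[0,0,0],1],
    [[0.3,0.2,0],[0,0,0],1],
    [[0.1,0.3,0],[0,0,0],1],
    [[0,0,0],[0,0,0],1],
  ],
)

```text
t: 15.0
position: [463.1, -20.6, 161.2]
tool_rot: [-1.332, -1.146, 1.133]
force: [-0.3, 0.6, -1.0]
finger_gap: 19.3
```

```bash
python3 - <<'E'
from h import *
endinfo()
crop(snap("scene"),240,130,400,290,4,"s16.png",20)
E
```

```text
t 15.0 pos [463.1 -20.6 161.2] xyaw 1.46 appr [ 0.053 -0.047 -0.998] F [-0.3  0.6 -1. ] T [0.04 0.05 0.07] gap 19.3 q [-0.07 -0.09  2.18 -0.05  1.   -1.5 ]
end world [560.8 -36.8  22.2] stand [-12.6   3.3  22.2] lean 37.8 dir stand [-0.612  0.028  0.79 ] tcp stand [-111.6    8.5  161.2]
```

View pics/s16.png

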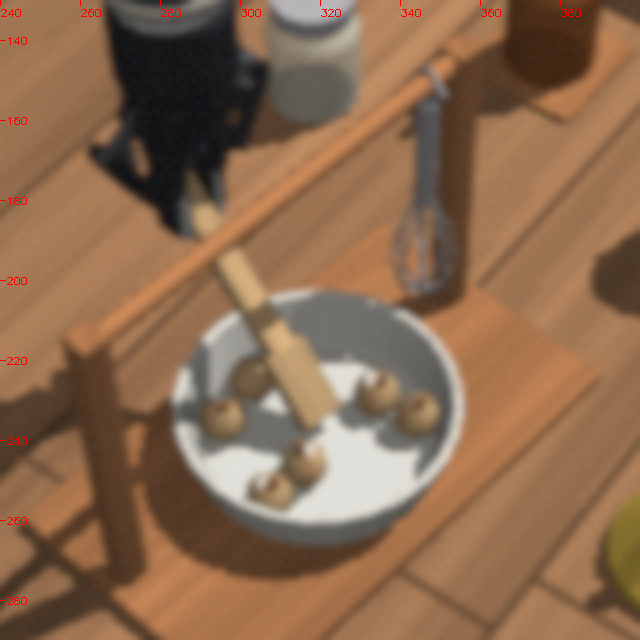

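```bash
python3 - <<'E'
from h import *
S=pickle.load(open("s0.pkl","rb")); nuts(S["scene"],[(342,233),(332.5,228),(301,225),(293.5,235),(314,246),(306,252.5)])
E
```

```text
(342, 233) stand [37. 46.]
(332.5, 228) stand [ 9. 42.]
(301, 225) stand [-59.  -7.]
(293.5, 235) stand [-50. -43.]
(314, 246) stand [ 12. -32.]
(306, 252.5) stand [ 11. -59.]
```

Request:
apply_moves(
  rows=[
    [[-0.1,0.4,0.05],[0,0,0],1],
    [[-0.1,0.45,0.05],[0,0,0],1],
    [[-0.1,0.1,-0.15],[0,-0.4,0],1],
    [[-0.2,0.02,-0.2],[0,-0.4,0],1],
    [[-0.2,0.02,-0.25],[0,-0.4,0],1],
    [[-0.1,0,-0.2],[0,-0.4,0],1],
    [[0,0,0],[0,0,0],1],
  ],
)

```text
t: 15.75
position: [434.1, 14.8, 137.6]
tool_rot: [-1.496, -1.322, 0.99]
force: [-0.4, 0.5, -1.5]
finger_gap: 18.6
```

```bash
python3 - <<'E'
from h import *
endinfo()
crop(snap("scene"),240,130,400,290,4,"s17.png",20)
E
```

```text
t 15.75 pos [434.1  14.8 137.6] xyaw 1.456 appr [ 0.29  -0.044 -0.956] F [-0.4  0.5 -1.5] T [ 0.03  0.27 -0.03] gap 18.6 q [ 0.01 -0.28  2.4  -0.07  0.73 -1.4 ]
end world [562.3  -0.9  26. ] stand [-15.2  39.1  26. ] lean 51.5 dir stand [-0.783  0.006  0.622] tcp stand [-144.4   40.4  137.6]
```

View pics/s17.png

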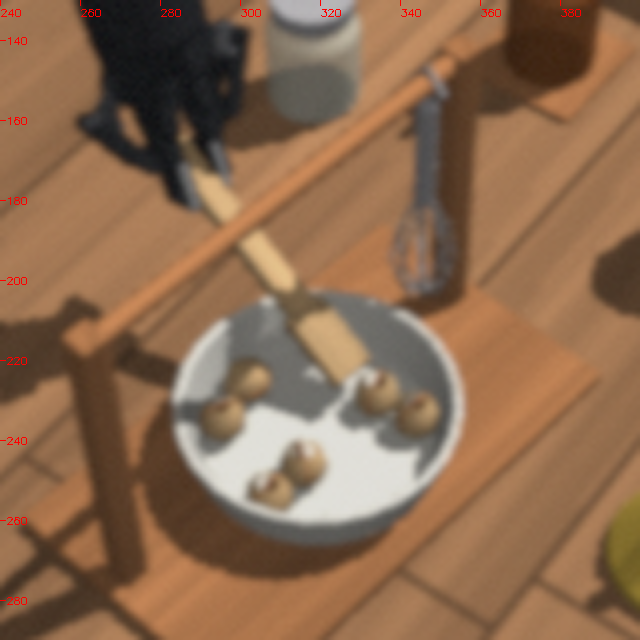

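Now push +x against B, raising slightly off the floor.

Request:
apply_moves(
  rows=[
    [[0.3,-0.03,0.05],[0,0,0],1],
    [[0.4,-0.08,0],[0,0,0],1],
    [[0.4,-0.1,0],[0,0,0],1],
    [[0.3,-0.1,0],[0,0,0],1],
    [[0.2,-0.1,0],[0,0,0],1],
  ],
)

```text
t: 16.3
position: [487.4, 2.5, 142.7]
tool_rot: [-1.491, -1.317, 0.993]
force: [0.5, 0.2, -0.7]
finger_gap: 19.0
```

```bash
python3 - <<'E'
from h import *
endinfo()
crop(snap("scene"),240,130,400,290,4,"s18.png",20)
E
```

```text
t 16.3 pos [487.4   2.5 142.7] xyaw 1.455 appr [ 0.283 -0.043 -0.958] F [ 0.5  0.2 -0.7] T [-0.    0.19  0.  ] gap 19.0 q [-0.02 -0.16  2.3  -0.06  0.72 -1.44]
end world [614.8 -13.1  30.1] stand [38.4 32.8 30.1] lean 51.1 dir stand [-0.778  0.006  0.628] tcp stand [-90.   34.1 142.7]
```

View pics/s18.png

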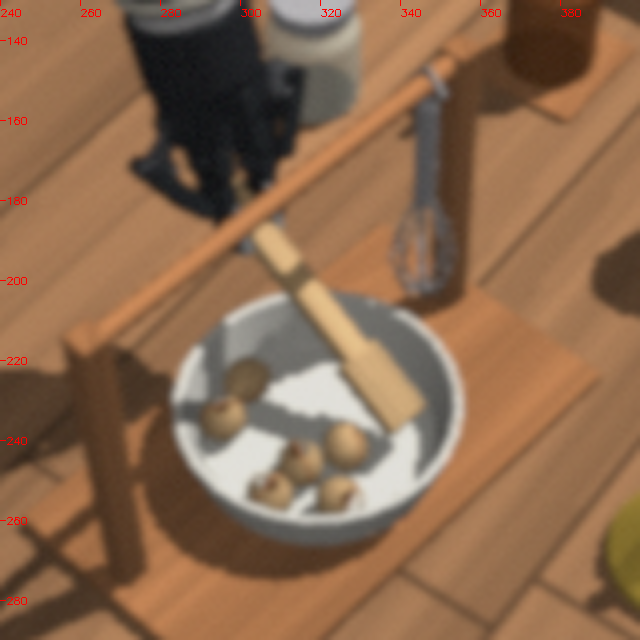

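Request:
apply_moves(
  rows=[
    [[-0.3,-0.3,0],[0,0,0],1],
    [[-0.3,-0.4,0],[0,0,0],1],
    [[-0.1,-0.4,0],[0,0,0],1],
    [[-0.1,-0.4,0],[0,0,0],1],
    [[-0.1,-0.2,0],[0,0,0],1],
  ],
)

```text
t: 16.85
position: [468.7, -51.4, 146.9]
tool_rot: [-1.498, -1.325, 0.988]
force: [0.6, -0.7, -0.9]
finger_gap: 18.9
```

```bash
python3 - <<'E'
from h import *
endinfo()
crop(snap("scene"),240,130,400,290,4,"s19.png",20)
E
```

```text
t 16.85 pos [468.7 -51.4 146.9] xyaw 1.456 appr [ 0.293 -0.044 -0.955] F [ 0.6 -0.7 -0.9] T [ 0.05  0.13 -0.05] gap 18.9 q [-0.17 -0.21  2.33  0.01  0.72 -1.63]
end world [597.3 -67.1  35.7] stand [ 27.  -22.8  35.7] lean 51.7 dir stand [-0.785  0.006  0.62 ] tcp stand [-102.5  -21.5  146.9]
```

View pics/s19.png

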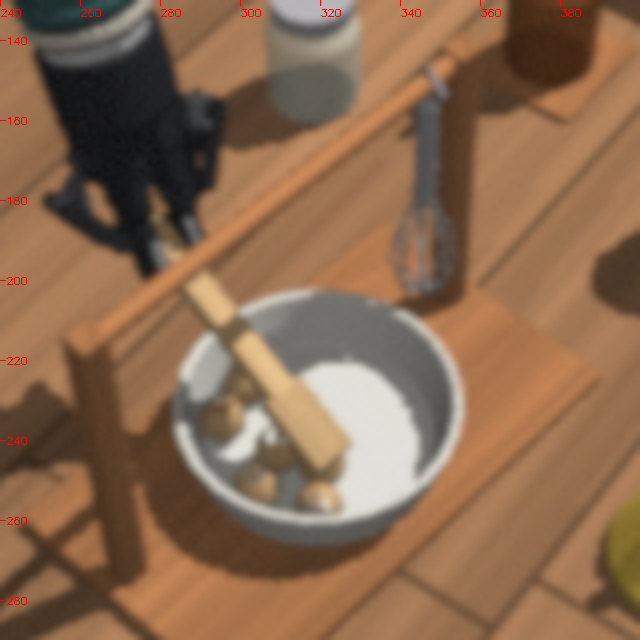

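Request:
apply_moves(
  rows=[
    [[-0.3,-0.15,-0.1],[0,0.05,0],1],
    [[-0.4,-0.15,-0.1],[0,0.05,0],1],
    [[-0.4,-0.05,0],[0,0.05,0],1],
    [[-0.2,0,0],[0,0,0],1],
    [[0,0,0],[0,0,0],1],
  ],
)

```text
t: 17.4
position: [429.3, -63.1, 143.1]
tool_rot: [-1.488, -1.312, 0.999]
force: [-1.0, 0.4, 1.9]
finger_gap: 19.1
```

```bash
python3 - <<'E'
from h import *
endinfo()
crop(snap("scene"),240,130,400,290,4,"s20.png",20)
E
```

```text
t 17.4 pos [429.3 -63.1 143.1] xyaw 1.455 appr [ 0.277 -0.045 -0.96 ] F [-1.   0.4  1.9] T [ 0.06 -0.21  0.11] gap 19.1 q [-0.21 -0.28  2.39  0.02  0.75 -1.69]
end world [556.  -79.   29.7] stand [-12.7 -39.2  29.7] lean 50.7 dir stand [-0.774  0.008  0.633] tcp stand [-140.4  -37.6  143.1]
```

View pics/s20.png

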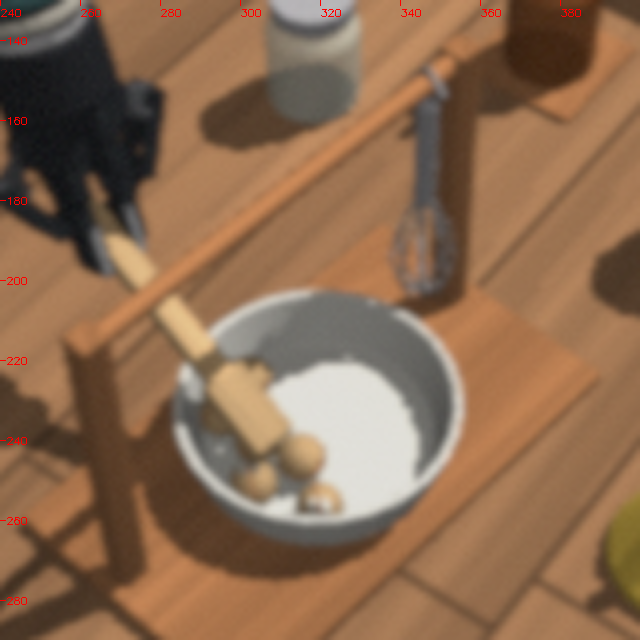

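Request:
apply_moves(
  rows=[
    [[-0.05,0.3,-0.05],[0,0.2,0],1],
    [[0.05,0.4,0.1],[0,0.2,0],1],
    [[0.05,0.4,0.1],[0,0.2,0],1],
    [[0,0.4,0],[0,0,0],1],
    [[0.1,0.4,0],[0,0,0],1],
    [[0.2,0.2,0],[0,0,0],1],
  ],
)

```text
t: 18.05
position: [440.1, 1.9, 148.0]
tool_rot: [-1.426, -1.245, 1.056]
force: [-0.0, 0.8, 0.2]
finger_gap: 18.8
```

```bash
python3 - <<'E'
from h import *
endinfo()
crop(snap("scene"),240,130,400,290,4,"s21.png",20)
E
```

```text
t 18.05 pos [440.1   1.9 148. ] xyaw 1.456 appr [ 0.187 -0.047 -0.981] F [-0.   0.8  0.2] T [ 0.03  0.15 -0.04] gap 18.8 q [-0.02 -0.21  2.31 -0.06  0.85 -1.45]
end world [555.8 -14.2  23.5] stand [-20.1  25.1  23.5] lean 45.5 dir stand [-0.713  0.016  0.701] tcp stand [-136.9   28.3  148. ]
```

View pics/s21.png

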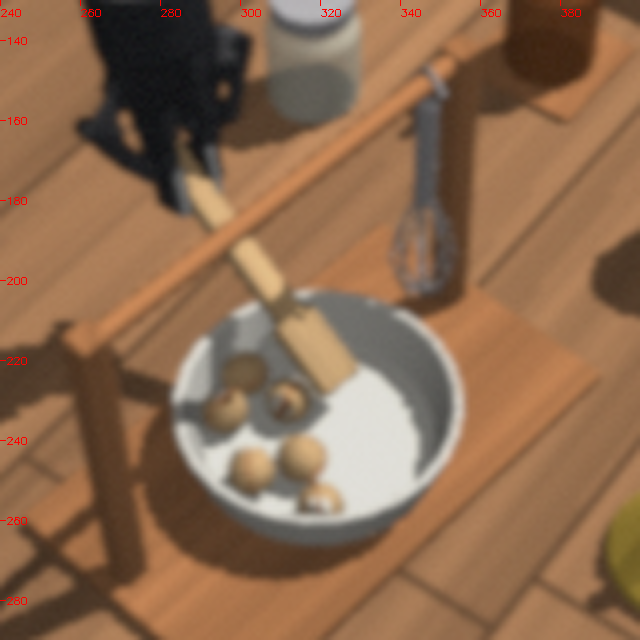

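Request:
apply_moves(
  rows=[
    [[0.3,-0.1,0.05],[0,-0.1,0],1],
    [[0.4,-0.1,0],[0,-0.1,0],1],
    [[0.3,-0.3,0],[0,0,0],1],
    [[0,-0.4,0],[0,0,0],1],
    [[0,-0.4,0],[0,0,0],1],
    [[0,-0.4,0],[0,0,0],1],
    [[0,-0.2,0],[0,0,0],1],
  ],
)

```text
t: 18.8
position: [474.7, -60.6, 148.4]
tool_rot: [-1.447, -1.267, 1.038]
force: [-1.2, 0.1, 0.5]
finger_gap: 19.2
```

```bash
python3 - <<'E'
from h import *
endinfo()
crop(snap("scene"),240,130,400,290,4,"s22.png",20)
E
```

```text
t 18.8 pos [474.7 -60.6 148.4] xyaw 1.456 appr [ 0.217 -0.047 -0.975] F [-1.2  0.1  0.5] T [0.07 0.37 0.03] gap 19.2 q [-0.17 -0.15  2.27 -0.01  0.8  -1.62]
end world [594.1 -76.7  27.5] stand [ 24.9 -32.7  27.5] lean 47.2 dir stand [-0.734  0.014  0.679] tcp stand [-95.6 -30.  148.4]
```

View pics/s22.png

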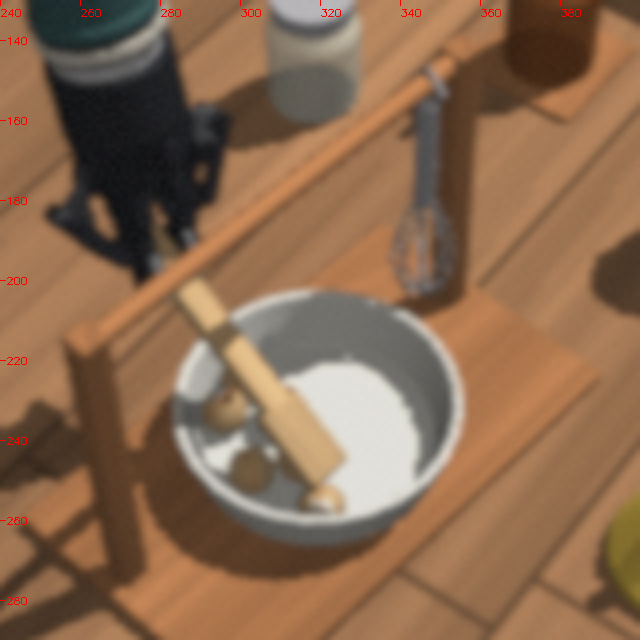

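Request:
apply_moves(
  rows=[
    [[-0.3,-0.2,0],[0,0.05,0],1],
    [[-0.4,-0.2,0],[0,0.05,0],1],
    [[-0.4,-0.1,0],[0,0.05,0],1],
    [[-0.3,0.05,0],[0,0,0],1],
    [[-0.1,0.2,0],[0,0,0],1],
    [[0,0,0],[0,0,0],1],
  ],
)

```text
t: 19.45
position: [429.6, -72.0, 151.6]
tool_rot: [-1.443, -1.252, 1.048]
force: [1.0, 0.0, 1.9]
finger_gap: 18.7
```

```bash
python3 - <<'E'
from h import *
endinfo()
crop(snap("scene"),240,130,400,290,4,"s23.png",20)
E
```

```text
t 19.45 pos [429.6 -72.  151.6] xyaw 1.453 appr [ 0.203 -0.052 -0.978] F [1.  0.  1.9] T [-0.07 -0.2  -0.05] gap 18.7 q [-0.22 -0.24  2.33 -0.01  0.84 -1.67]
end world [547.3 -89.1  29.1] stand [-20.3 -50.2  29.1] lean 46.5 dir stand [-0.725  0.02   0.689] tcp stand [-139.1  -46.4  151.6]
```

View pics/s23.png

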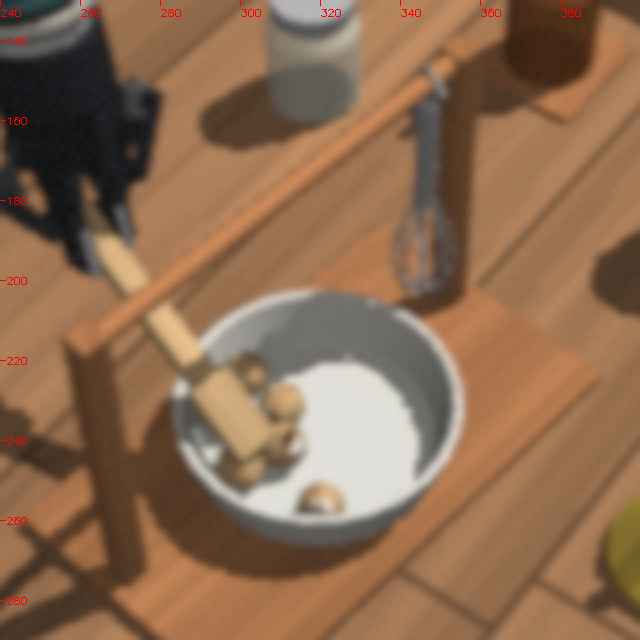

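Request:
apply_moves(
  rows=[
    [[-0.1,0.3,0],[0,0.1,0],1],
    [[-0.1,0.4,0.05],[0,0.2,0],1],
    [[-0.05,0.4,0.05],[0,0.2,0],1],
    [[0,0.4,0],[0,0,0],1],
    [[0,0.4,0],[0,0,0],1],
    [[0,0.2,0],[0,0,0],1],
  ],
)

```text
t: 20.1
position: [424.7, -5.8, 157.0]
tool_rot: [-1.393, -1.203, 1.093]
force: [0.8, -0.9, 3.3]
finger_gap: 18.8
```

```bash
python3 - <<'E'
from h import *
endinfo()
crop(snap("scene"),240,130,400,290,4,"s24.png",20)
E
```

```text
t 20.1 pos [424.7  -5.8 157. ] xyaw 1.459 appr [ 0.133 -0.053 -0.99 ] F [ 0.8 -0.9  3.3] T [-0.19 -0.67 -0.1 ] gap 18.8 q [-0.04 -0.22  2.3  -0.06  0.93 -1.46]
end world [533.4 -22.8  26.4] stand [-41.5  14.2  26.4] lean 42.4 dir stand [-0.674  0.025  0.738] tcp stand [-151.3   18.8  157. ]
```

View pics/s24.png

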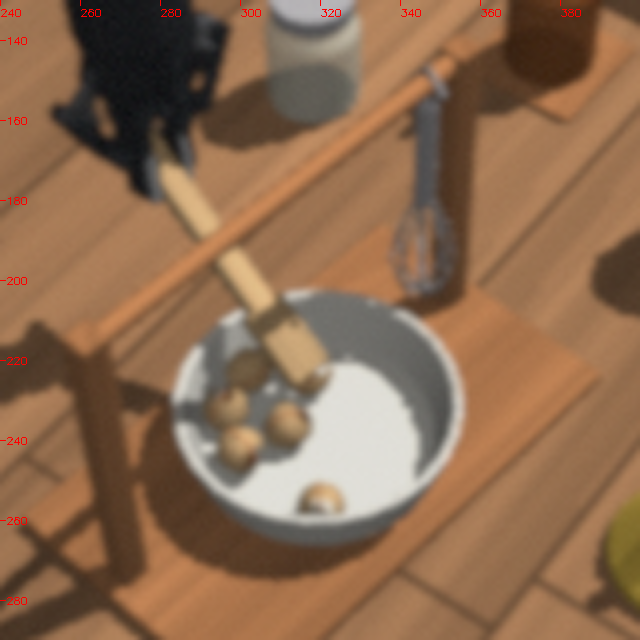

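```bash
python3 - <<'E'
from h import *
S=pickle.load(open("s0.pkl","rb")); nuts(S["scene"],[(320,254),(310.5,235),(298,241),(294.5,231),(300,222.5),(316,224)])
crop(snap("wrist"),200,100,440,300,3,"w24.png",20); 
E
```

```text
(320, 254) stand [ 40. -39.]
(310.5, 235) stand [-18. -13.]
(298, 241) stand [-28. -48.]
(294.5, 231) stand [-57. -32.]
(300, 222.5) stand [-66.  -3.]
(316, 224) stand [-32.  22.]
```

View pics/w24.png

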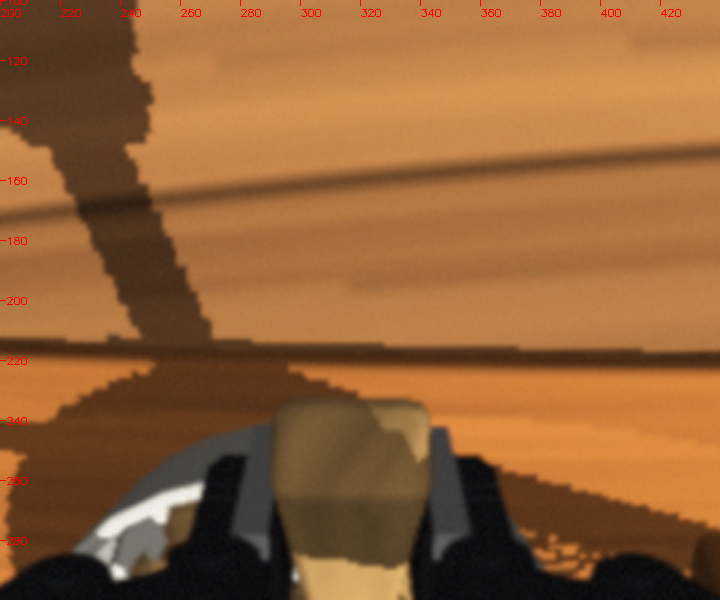

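Request:
apply_moves(
  rows=[
    [[0.1,0.4,0.1],[0,0,0],1],
    [[0,0.4,0],[0,0,0],1],
    [[-0.1,0,0],[0,0,0],1],
    [[0,0,0],[0,0,0],1],
  ],
)

```text
t: 20.6
position: [422.8, 17.8, 158.6]
tool_rot: [-1.389, -1.201, 1.099]
force: [0.5, -0.5, 3.5]
finger_gap: 19.1
```

```bash
python3 - <<'E'
from h import *
endinfo()
crop(snap("scene"),240,130,400,290,4,"s25.png",20)
E
```

```text
t 20.6 pos [422.8  17.8 158.6] xyaw 1.461 appr [ 0.128 -0.054 -0.99 ] F [ 0.5 -0.5  3.5] T [-0.14 -0.6   0.04] gap 19.1 q [ 0.03 -0.22  2.3  -0.07  0.94 -1.4 ]
end world [530.8   0.9  27.5] stand [-46.6  37.4  27.5] lean 42.1 dir stand [-0.671  0.025  0.741] tcp stand [-155.9   42.1  158.6]
```

View pics/s25.png

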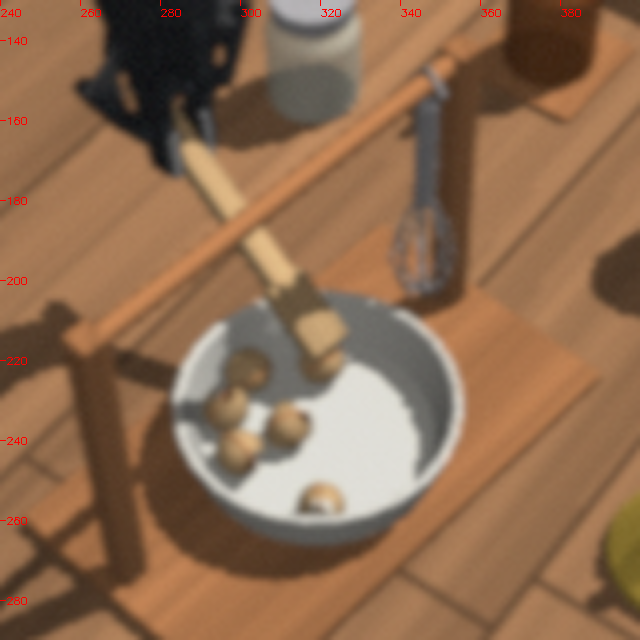

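Request:
apply_moves(
  rows=[
    [[0.3,-0.05,0],[0,-0.15,0],1],
    [[0.4,-0.1,0],[0,-0.15,0],1],
    [[0.4,-0.1,0],[0,-0.15,0],1],
    [[0.4,-0.1,0],[0,-0.15,0],1],
    [[0.3,-0.1,0],[0,0,0],1],
    [[0.1,-0.1,0],[0,0,0],1],
  ],
)

```text
t: 21.25
position: [480.1, -2.2, 154.4]
tool_rot: [-1.451, -1.261, 1.045]
force: [0.0, -0.5, -1.0]
finger_gap: 18.5
```

```bash
python3 - <<'E'
from h import *
endinfo()
crop(snap("scene"),240,130,400,290,4,"s26.png",20)
E
```

```text
t 21.25 pos [480.1  -2.2 154.4] xyaw 1.455 appr [ 0.214 -0.055 -0.975] F [ 0.  -0.5 -1. ] T [-0.02  0.16  0.07] gap 18.5 q [-0.02 -0.15  2.25 -0.07  0.82 -1.44]
end world [599.1 -19.5  33.2] stand [23.4 24.8 33.2] lean 47.1 dir stand [-0.732  0.02   0.681] tcp stand [-96.7  28.6 154.4]
```

View pics/s26.png

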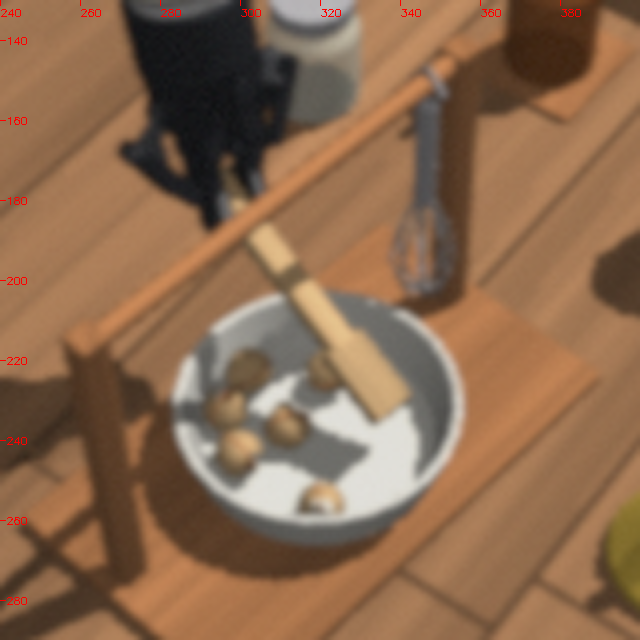

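Request:
apply_moves(
  rows=[
    [[0,0.4,0],[0,0,0],1],
    [[-0.2,0.4,0],[0,0.2,0],1],
    [[-0.4,0.15,0.05],[0,0.2,0],1],
    [[-0.3,0.05,0.05],[0,0.2,0],1],
    [[0,0,0],[0,0,0],1],
  ],
)

```text
t: 21.8
position: [451.5, 27.2, 155.9]
tool_rot: [-1.385, -1.188, 1.102]
force: [0.4, 1.3, 0.2]
finger_gap: 19.2
```

```bash
python3 - <<'E'
from h import *
endinfo()
crop(snap("scene"),240,130,400,290,4,"s27.png",20)
E
```

```text
t 21.8 pos [451.5  27.2 155.9] xyaw 1.456 appr [ 0.116 -0.056 -0.992] F [0.4 1.3 0.2] T [ 0.    0.09 -0.03] gap 19.2 q [ 0.05 -0.15  2.24 -0.08  0.94 -1.37]
end world [557.9   9.6  23.6] stand [-20.7  49.   23.6] lean 41.5 dir stand [-0.662  0.03   0.749] tcp stand [-128.4   54.6  155.9]
```

View pics/s27.png

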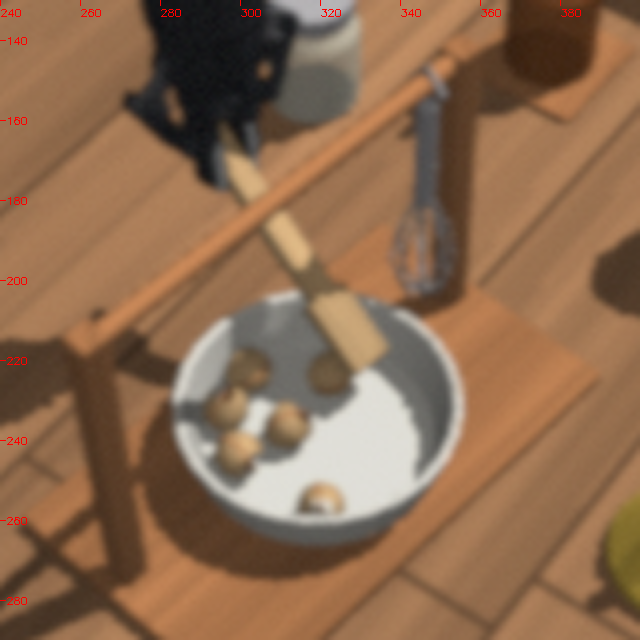

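Request:
apply_moves(
  rows=[
    [[-0.05,-0.3,0.1],[0,0,0],1],
    [[-0.1,-0.4,0],[0,0,0],1],
    [[-0.1,-0.4,0],[0,0,0],1],
    [[-0.05,-0.4,0],[0,0,0],1],
    [[0,-0.2,0],[0,0,0],1],
    [[0,0,0],[0,0,0],1],
  ],
)

```text
t: 22.45
position: [443.1, -28.8, 159.6]
tool_rot: [-1.389, -1.19, 1.101]
force: [0.4, 0.6, -1.6]
finger_gap: 18.8
```

```bash
python3 - <<'E'
from h import *
endinfo()
crop(snap("scene"),240,130,400,290,4,"s28.png",20)
E
```

```text
t 22.45 pos [443.1 -28.8 159.6] xyaw 1.455 appr [ 0.121 -0.058 -0.991] F [ 0.4  0.6 -1.6] T [0.05 0.12 0.02] gap 18.8 q [-0.09 -0.18  2.26 -0.06  0.94 -1.51]
end world [550.1 -46.7  27.8] stand [-22.2  -7.7  27.8] lean 41.8 dir stand [-0.666  0.031  0.746] tcp stand [-130.5   -2.   159.6]
```

View pics/s28.png

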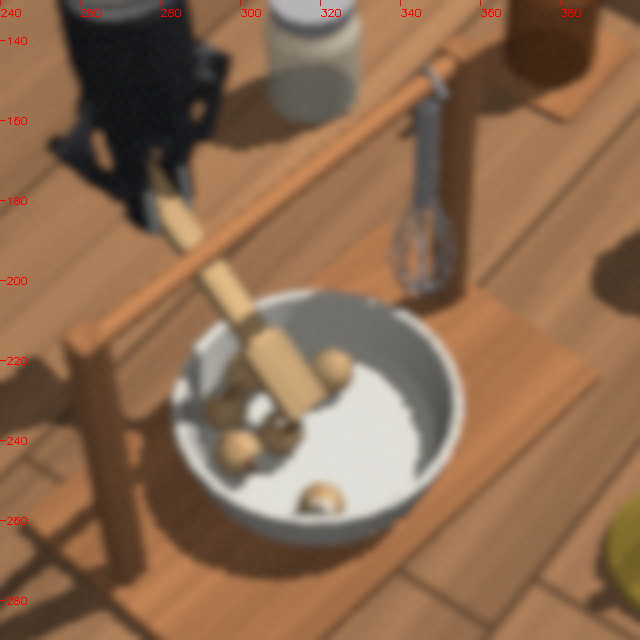

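Request:
apply_moves(
  rows=[
    [[0.2,0.3,0],[0,0,0],1],
    [[0.1,0.4,0],[0,0,0],1],
    [[0.15,0.4,0],[0,0,0],1],
    [[0.2,0.4,0],[0,0,0],1],
    [[0.3,0.2,0],[0,0,0],1],
    [[0,0,0],[0,0,0],1],
  ],
)

```text
t: 23.1
position: [475.0, 28.4, 159.8]
tool_rot: [-1.389, -1.193, 1.099]
force: [-0.0, 0.3, -0.6]
finger_gap: 19.3
```

```bash
python3 - <<'E'
from h import *
endinfo()
crop(snap("scene"),240,130,400,290,4,"s29.png",20)
E
```

```text
t 23.1 pos [475.   28.4 159.8] xyaw 1.456 appr [ 0.123 -0.056 -0.991] F [-0.   0.3 -0.6] T [0.06 0.11 0.05] gap 19.3 q [ 0.05 -0.11  2.19 -0.08  0.93 -1.37]
end world [582.3  10.9  28.2] stand [ 3.4 53.1 28.2] lean 41.9 dir stand [-0.667  0.029  0.745] tcp stand [-105.2   58.5  159.8]
```

View pics/s29.png

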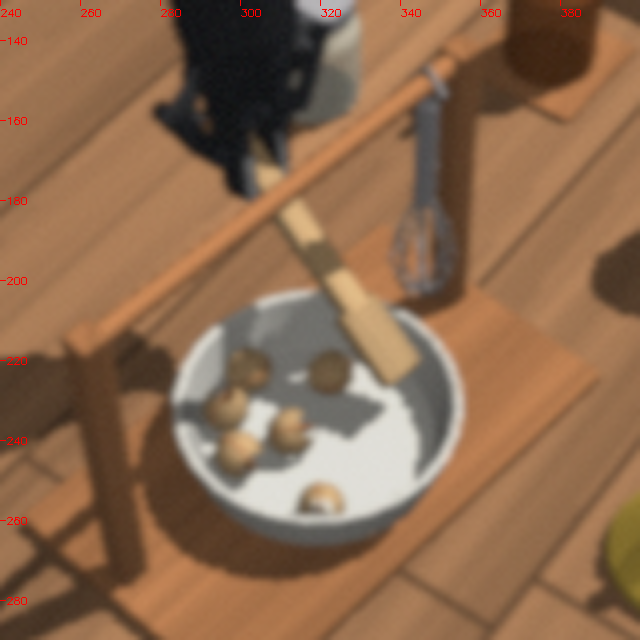

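Request:
apply_moves(
  rows=[
    [[-0.3,0,0],[0,0.15,0],1],
    [[-0.4,-0.05,0],[0,0.15,0],1],
    [[-0.2,-0.1,0],[0,0,0],1],
    [[-0.1,-0.4,0],[0,0,0],1],
    [[-0.05,-0.4,0],[0,0,0],1],
    [[-0.05,-0.4,0],[0,0,0],1],
    [[0,0,0],[0,0,0],1],
  ],
)

```text
t: 23.85
position: [438.8, -15.7, 162.0]
tool_rot: [-1.359, -1.161, 1.123]
force: [1.1, -0.7, 0.5]
finger_gap: 19.1
```

```bash
python3 - <<'E'
from h import *
endinfo()
crop(snap("scene"),240,130,400,290,4,"s30.png",20)
E
```

```text
t 23.85 pos [438.8 -15.7 162. ] xyaw 1.457 appr [ 0.08  -0.057 -0.995] F [ 1.1 -0.7  0.5] T [ 0.06 -0.03 -0.04] gap 19.1 q [-0.05 -0.16  2.24 -0.06  0.99 -1.48]
end world [540.3 -33.4  25.9] stand [-33.4   4.4  25.9] lean 39.4 dir stand [-0.634  0.034  0.773] tcp stand [-136.2   10.7  162. ]
```

View pics/s30.png

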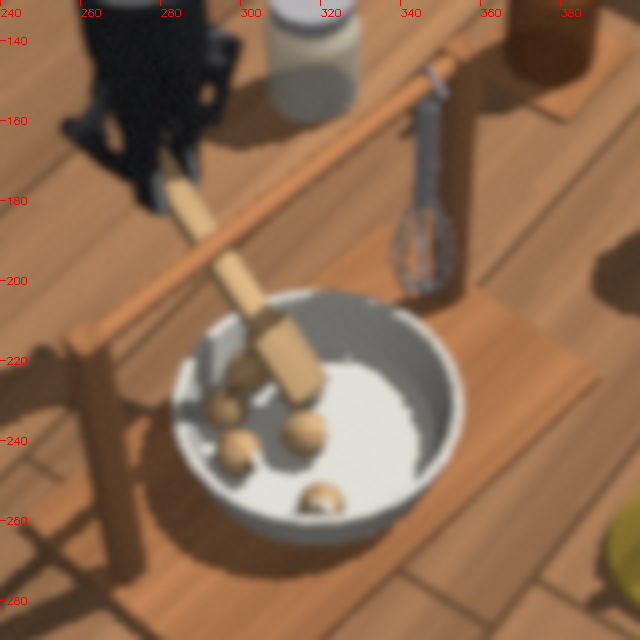

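Request:
apply_moves(
  rows=[
    [[0.1,-0.4,0],[0,0,0],1],
    [[0.2,-0.2,0],[0,0,0],1],
    [[0.3,0.2,0],[0,0,0],1],
    [[0.2,0.4,0],[0,0,0],1],
    [[0.2,0.4,0],[0,0,0],1],
    [[0,0.2,0],[0,0,0],1],
  ],
)

```text
t: 24.5
position: [473.1, 4.8, 164.8]
tool_rot: [-1.365, -1.162, 1.115]
force: [0.3, -0.5, -0.2]
finger_gap: 18.8
```

```bash
python3 - <<'E'
from h import *
endinfo()
crop(snap("scene"),240,130,400,290,4,"s31.png",20)
E
```

```text
t 24.5 pos [473.1   4.8 164.8] xyaw 1.452 appr [ 0.086 -0.055 -0.995] F [ 0.3 -0.5 -0.2] T [0.01 0.1  0.01] gap 18.8 q [-0.   -0.1   2.17 -0.07  0.98 -1.42]
end world [575.4 -13.2  29.3] stand [-0.8 28.3 29.3] lean 39.8 dir stand [-0.639  0.036  0.768] tcp stand [-104.4   34.8  164.8]
```

View pics/s31.png

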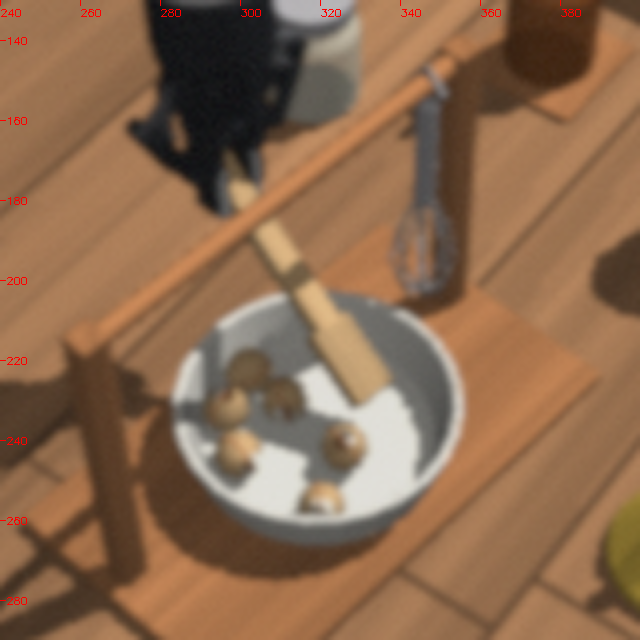

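Request:
apply_moves(
  rows=[
    [[-0.2,0,0.6],[0,0,0],1],
    [[-0.2,0,0.8],[0,0,0],1],
    [[-0.2,0,0.8],[0,0,0],1],
    [[-0.4,-0.2,0.8],[0.1,0.2,0],1],
    [[-0.6,-0.4,0.5],[0.1,0.2,0],1],
    [[-0.4,-0.6,0.1],[0.1,0.2,0],1],
    [[0,0,0],[0,0,0],1],
  ],
)

```text
t: 25.25
position: [405.4, -27.8, 271.1]
tool_rot: [-1.25, -1.11, 1.145]
force: [-0.9, 0.9, -1.4]
finger_gap: 19.2
```

```bash
python3 - <<'E'
from h import *
endinfo()
crop(snap("scene"),210,100,400,290,4,"s32.png",20)
E
```

```text
t 25.25 pos [405.4 -27.8 271.1] xyaw 1.463 appr [-0.021 -0.007 -1.   ] F [-0.9  0.9 -1.4] T [ 0.05  0.04 -0.07] gap 19.2 q [-0.12 -0.26  2.1  -0.01  1.32 -1.58]
end world [492.6 -38.3 124.7] stand [-80.2  -5.8 124.7] lean 33.3 dir stand [-0.549  0.002  0.836] tcp stand [-168.1   -5.1  271.1]
```

View pics/s32.png

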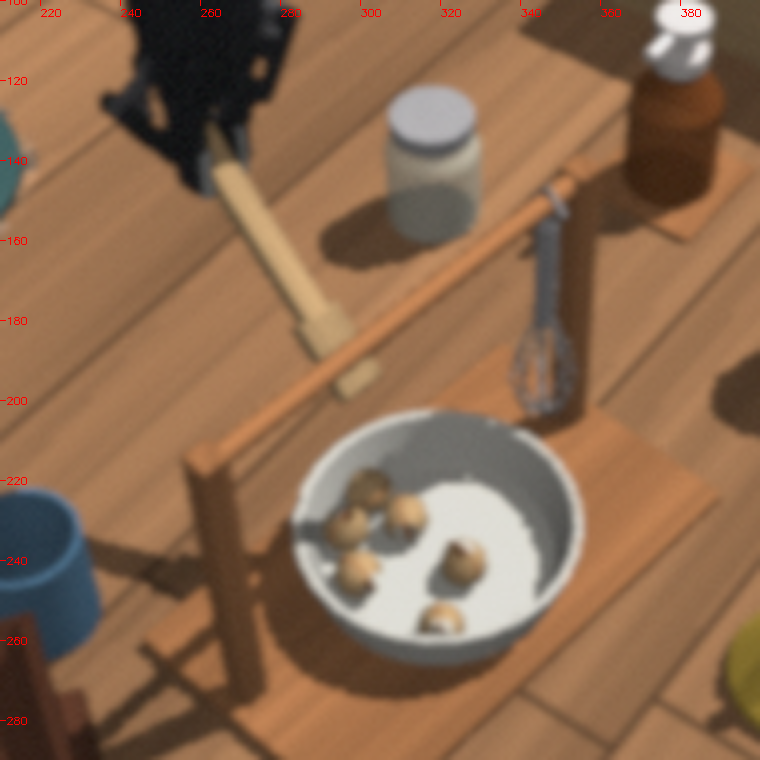

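```bash
python3 - <<'E'
from h import *
s=snap("scene");T=snap("top")
crop(T,250,140,420,260,4,"t32.png",20)
o,M,E=endinfo()
g=pickle.load(open("grasp.pkl","rb")); M0=Rot.from_rotvec(g['tool_rot']).as_matrix()
R0=Rot.from_euler('z',-.62).as_matrix()
for z,y,x in [(0,16,7),(0,-16,7),(55,16,7),(55,-16,7),(55,16,-7)]:
    X0=np.array([505,-337,30.])+R0@(np.array([-.574,0,.819])*z+np.array([0,y,0])+np.array([.819,0,.574])*x)
    X=o['position']+M@M0.T@(X0-g['position']); print(z,y,x,proj(s,X).round(1),proj(T,X).round(1))
E
```

```text
t 25.4 pos [405.8 -26.3 270.1] xyaw 1.464 appr [-0.021 -0.006 -1.   ] F [-0.7  0.1 -0.9] T [ 0.01  0.05 -0.03] gap 19.2 q [-0.12 -0.26  2.1  -0.01  1.32 -1.58]
end world [493.1 -36.5 123.7] stand [-80.   -4.  123.7] lean 33.3 dir stand [-0.549  0.001  0.836] tcp stand [-167.8   -3.6  270.1]
0 16 7 [[300.1 194. ]] [[319.7 231.4]]
0 -16 7 [[290.9 201.3]] [[333.4 233.2]]
55 16 7 [[290.4 175.4]] [[318.  243.6]]
55 -16 7 [[280.9 182.5]] [[332.5 245.5]]
55 16 -7 [[287.2 175.2]] [[317.3 249. ]]
```

View pics/t32.png

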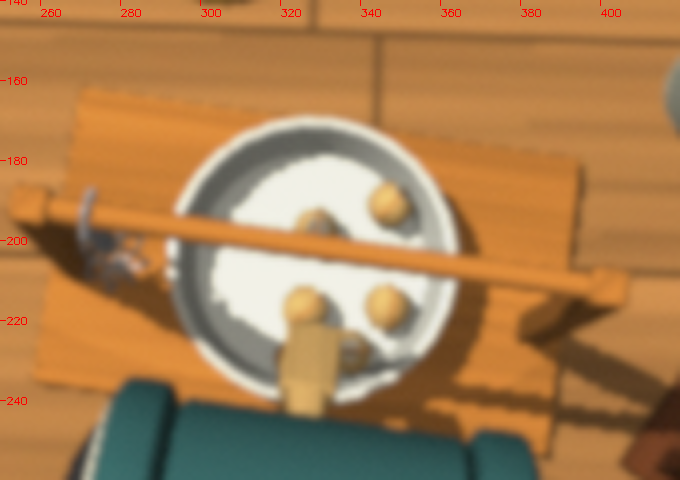

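```bash
python3 - <<'E'
from h import *
from scipy.optimize import least_squares
s=snap("scene");T=snap("top");w=snap("wrist"); crop(s,245,110,325,210,7,"s33.png"); crop(T,300,200,350,250,10,"t33.png"); crop(w,260,200,380,300,6,"w33.png")
E
```

```text
(no output)
```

View pics/s33.png

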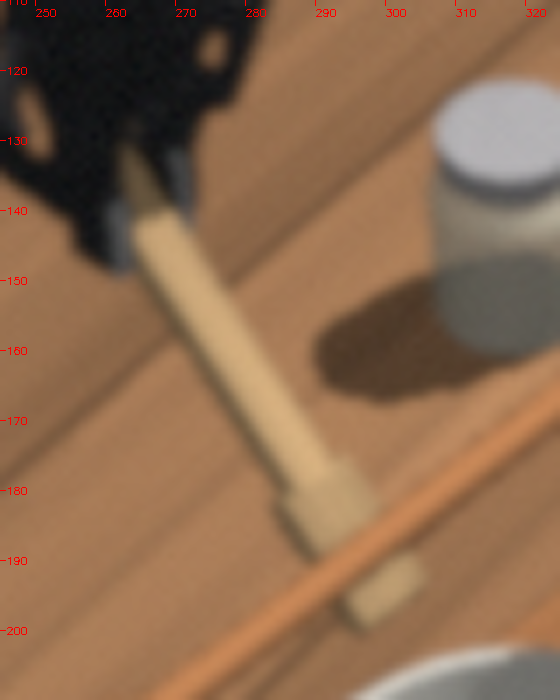

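View pics/t33.png

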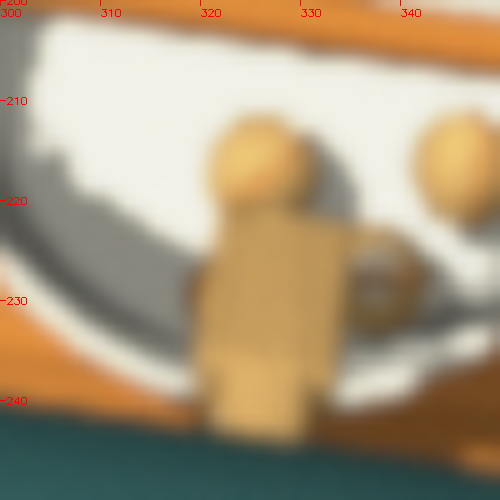

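View pics/w33.png

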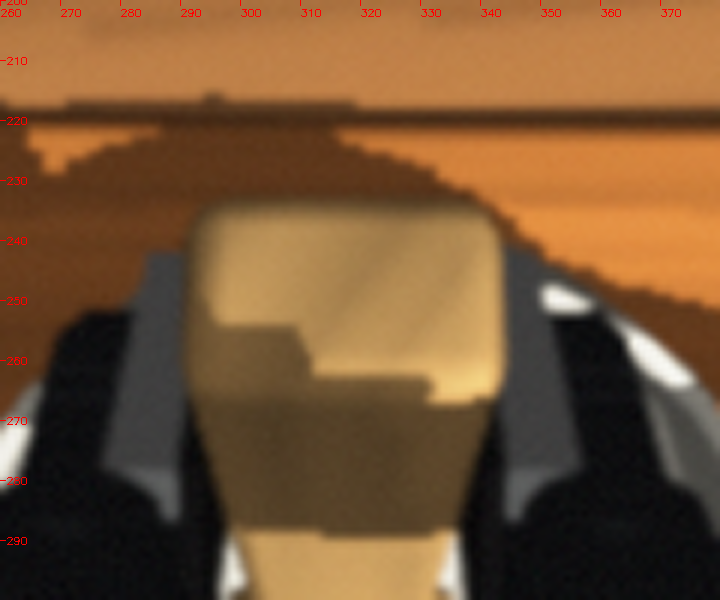

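```bash
cat > fitstick.py <<'E'
from h import *
from scipy.optimize import least_squares
def fit(O,o,M):
    # params: end xyz, yaw, tilt, roll fixed
    def B(p,z,y,x):
        R=Rot.from_euler('z',p[3]).as_matrix(); d=np.array([-np.sin(p[4]),0,np.cos(p[4])]); n=np.array([np.cos(p[4]),0,np.sin(p[4])])
        return R@(d*z+np.array([0,y,0])+n*x)+p[:3]
    def f(p):
        r=[]
        for k,s,X,px in O:
            X=B(p,*X); q=wproj(s,X) if k=='W' else proj(s,X)[0]; r.append((q-px)*(1 if k!='W' else .5))
        return np.concatenate(r)
    return B,f
if __name__=="__main__":
    np.set_printoptions(precision=2,suppress=True)
    o,M,E=endinfo(); s=snap("scene");T=snap("top");w=snap("wrist")
    O=[('C',s,(0,16,7),(304,191.5)),('C',s,(0,-16,7),(295.5,199.5)),('C',s,(55,16,7),(293,176)),('C',s,(55,-16,7),(284,182)),
    ('T',T,(0,16,7),(321.5,221)),('T',T,(0,-16,7),(334.5,223.5)),('T',T,(55,16,7),(320,235.5)),('T',T,(55,-16,7),(332.5,238)),
    ('W',w,(200,-10,-7),(291.5,234)),('W',w,(200,10,-7),(341.5,234)),('W',w,(200,10,7),(342,266)),('W',w,(200,-10,7),(291.5,266))]
    B,f=fit(O,o,M); r=least_squares(f,[*E,-.11,.7],loss='soft_l1'); p=r.x; print(p,"tilt deg",np.degrees(p[4])); print(f(p).reshape(-1,2))
    d=(B(p,1,0,0)-B(p,0,0,0)); gp=o['position']+6*M[:,1]
    z=(gp-p[:3])@d; print("grasp along",z,"offset in tool",M.T@(B(p,z,0,0)-gp), "end in tool",M.T@(p[:3]-o['position']),"axis in tool",M.T@d)
    g=pickle.load(open("grasp.pkl","rb"));M0=Rot.from_rotvec(g['tool_rot']).as_matrix()
    print("orig end in tool",M0.T@(np.array([505,-337,30.])-g['position']))
    pickle.dump((M.T@(p[:3]-o['position']),M.T@d),open("stick_tool.pkl","wb"))
E
python3 fitstick.py
```

```text
t 25.55 pos [405.8 -26.1 269.9] xyaw 1.465 appr [-0.02 -0.01 -1.  ] F [ 1.  -0.7 -0.5] T [ 0.01 -0.04 -0.  ] gap 19.0 q [-0.12 -0.26  2.1  -0.01  1.32 -1.58]
end world [492.9 -36.2 123.5] stand [-80.2  -3.7 123.5] lean 33.2 dir stand [-0.55  0.    0.84] tcp stand [-167.9   -3.4  269.9]
[515.11 -39.54 140.29  -0.12   0.74] tilt deg 42.338980308426464
[[ 1.81  2.54]
 [ 0.92  1.9 ]
 [ 1.22 -0.91]
 [ 0.56  0.3 ]
 [-0.07  0.41]
 [ 0.82 -0.02]
 [-0.76  0.99]
 [ 1.4   0.67]
 [-0.85 -1.59]
 [ 1.1  -1.17]
 [ 1.1   1.25]
 [-1.71  0.8 ]]
grasp along 165.6812060312698 offset in tool [-0.42  1.21  1.27] end in tool [  -0.73  127.31 -112.86] axis in tool [ 0.   -0.72  0.69]
orig end in tool [  0.38 144.57 -90.78]
```

Request:
apply_moves(
  rows=[
    [[-0.4,-0.6,0.3],[0,0.25,-0.3],1],
    [[-0.4,-0.9,0.2],[0,0.25,-0.4],1],
    [[-0.3,-0.9,0],[0,0.25,-0.4],1],
    [[-0.1,-0.9,0],[0.05,0.2,-0.4],1],
    [[0,-0.9,0],[0,0,-0.4],1],
    [[0,-0.9,0],[0,0,-0.4],1],
    [[0,-0.9,0],[0,0,-0.4],1],
    [[0,-0.8,0],[0,0,-0.4],1],
    [[0.2,-0.5,0],[0,0,-0.2],1],
    [[0,0,0],[0,0,0],1],
  ],
)

```text
t: 26.7
position: [376.0, -251.0, 284.2]
tool_rot: [-1.301, -0.649, 0.814]
force: [-0.4, 0.6, -1.3]
finger_gap: 19.1
```

```bash
cat >> h.py <<'E'
def target(dz=0,dn=0):
    o,M=st(); g=pickle.load(open("grasp.pkl","rb")); M0=Rot.from_rotvec(g['tool_rot']).as_matrix()
    e,a=pickle.load(open("stick_tool.pkl","rb"))
    R0=Rot.from_euler('z',-.622).as_matrix(); d=R0@[-.574,0,.819]; n=R0@[.819,0,.574]; y=R0@[0,1,0]
    # desired M: M@a=d, tool x = y
    yt=np.array([1,0,0]); bt=np.c_[yt,a-yt*(a@yt),np.cross(yt,a-yt*(a@yt))]; bt/=np.linalg.norm(bt,axis=0)
    bw=np.c_[y,d,np.cross(y,d)]; Mt=bw@bt.T
    G0=g['position']+6*M0[:,1]; tgt=G0-6*Mt[:,1]+np.array([0,0,dz])+n*dn
    dp=tgt-o['position']; rv=Rot.from_matrix(Mt@M.T).as_rotvec()
    print("target",tgt.round(1),"appr",Mt[:,1].round(3),"dp/30",(dp/30).round(2),"rv/.15",(rv/.15).round(2))
E
python3 -c "
from h import *
endinfo(); target(80)"
```

```text
t 26.7 pos [ 376.  -251.   284.2] xyaw 0.96 appr [-0.153  0.071 -0.986] F [-0.4  0.6 -1.3] T [ 0.02 -0.07  0.04] gap 19.1 q [-0.62 -0.07  1.93 -0.03  1.45 -1.57]
end world [ 427.2 -292.1  126.6] stand [-117.  -265.3  126.6] lean 24.9 dir stand [-0.358  0.222  0.907] tcp stand [-172.4 -230.2  284.2]
t 26.7 pos [ 376.  -251.   284.2] xyaw 0.96 appr [-0.153  0.071 -0.986] F [-0.4  0.6 -1.3] T [ 0.02 -0.07  0.04] gap 19.1 q [-0.62 -0.07  1.93 -0.03  1.45 -1.57]
target [ 430.8 -283.8  253.6] appr [-0.12   0.086 -0.989] dp/30 [ 1.83 -1.09 -1.02] rv/.15 [ 0.09 -0.22 -0.08]
```

Request:
apply_moves(
  rows=[
    [[0.6,-0.35,0],[0.09,-0.22,-0.08],1],
    [[0.6,-0.35,0],[0,0,0],1],
    [[0.45,-0.25,-0.2],[0,0,0],1],
    [[0.15,-0.1,0],[0,0,0],1],
    [[0,0,0],[0,0,0],1],
  ],
)

```text
t: 27.2
position: [433.1, -279.2, 277.4]
tool_rot: [-1.301, -0.676, 0.78]
force: [-0.6, 1.1, -0.0]
finger_gap: 19.1
```

```bash
python3 -c "
from h import *
target(0,2)
s=snap('scene');T=snap('top');w=snap('wrist')
crop(s,150,130,270,340,3,'s40.png');crop(s,160,150,250,250,7,'s40b.png'); crop(T,390,180,480,290,6,'t40.png'); crop(w,240,160,400,300,5,'w40.png')
"
```

```text
t 27.2 pos [ 433.1 -279.2  277.4] xyaw 0.954 appr [-0.12   0.09  -0.989] F [-0.6  1.1 -0. ] T [-0.09  0.01 -0.05] gap 19.1 q [-0.62  0.04  1.82  0.    1.42 -1.58]
target [ 432.2 -284.8  174.7] appr [-0.12   0.086 -0.989] dp/30 [-0.03 -0.19 -3.42] rv/.15 [-0.03  0.   -0.03]
```

View pics/s40.png

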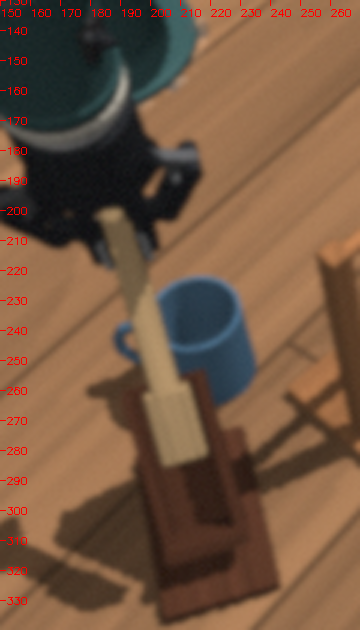

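View pics/t40.png

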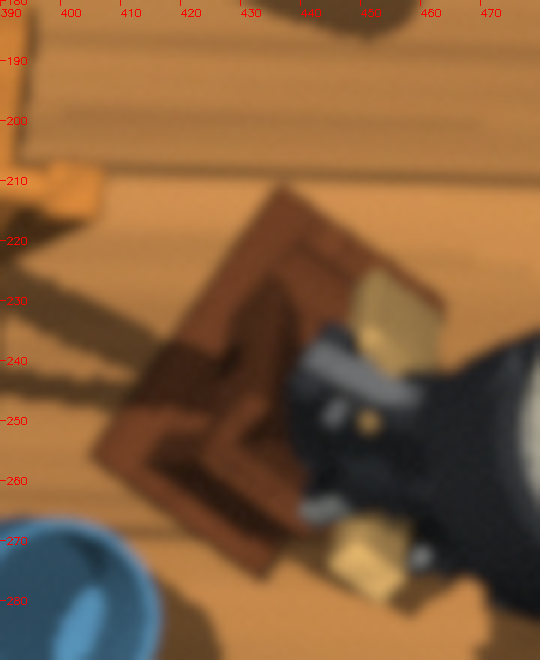

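View pics/w40.png

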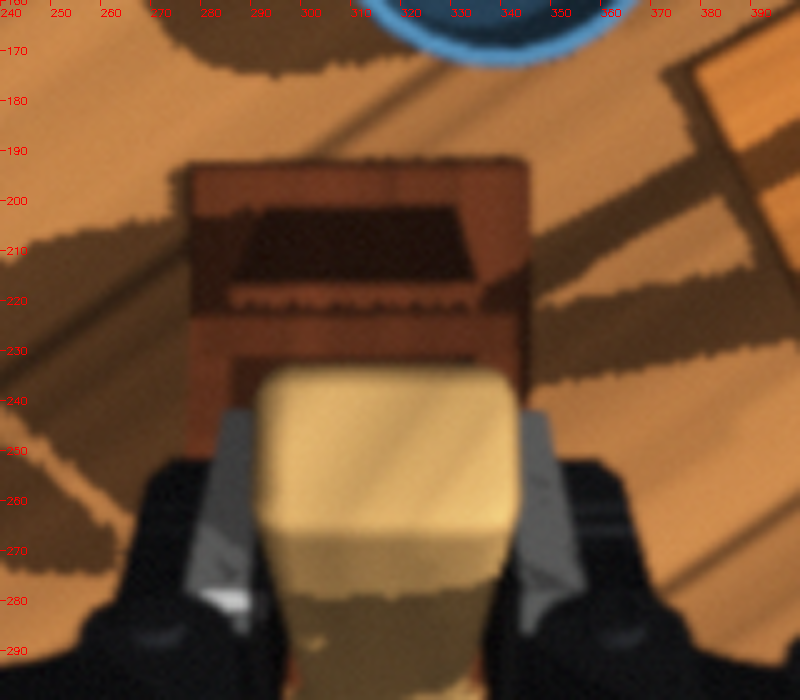

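```bash
python3 - <<'E'
from fitstick import *
np.set_printoptions(precision=2,suppress=True)
o,M=st(); s=snap("scene");T=snap("top");w=snap("wrist")
O=[('C',s,(0,16,7),(220,281.7)),('C',s,(0,-16,7),(205.2,285)),('C',s,(55,16,7),(213.5,256.5)),('C',s,(55,-16,7),(198,262)),('C',s,(200,0,0),(187,200.5)),
('T',T,(0,16,7),(451.5,224)),('T',T,(0,-16,7),(462.5,232)),
('T',T,(200,0,0),(451,272)),
('W',w,(200,-10,-7),(291,234)),('W',w,(200,10,-7),(341.5,234)),('W',w,(200,10,7),(342,266)),('W',w,(200,-10,7),(291.5,266))]
B,f=fit(O,o,M); r=least_squares(f,[505,-337,130,-.62,.61],loss='soft_l1'); p=r.x; print(p,"tilt deg",np.degrees(p[4])); print(f(p).reshape(-1,2))
d=(B(p,1,0,0)-B(p,0,0,0)); gp=o['position']+6*M[:,1]; z=(gp-p[:3])@d
print("along",z,"off",M.T@(B(p,z,0,0)-gp),"axis tool",M.T@d)
R=Rot.from_euler('z',-.622).as_matrix(); print("end vs (505,-337) in rest axes, after dp", R.T@(p[:3]+np.array([-.9,-5.6,-102.7])-np.array([505,-337,30])))
E
```

```text
t 27.35 pos [ 432.2 -279.   277.5] xyaw 0.953 appr [-0.12  0.09 -0.99] F [ 0.2 -0.1 -0.9] T [-0.05 -0.1  -0.01] gap 19.0 q [-0.62  0.04  1.83  0.    1.43 -1.58]
[ 511.52 -332.37  134.89   -0.6     0.62] tilt deg 35.77692549097135
[[ 0.27  0.62]
 [ 0.04  1.71]
 [ 0.    2.26]
 [ 0.2   1.07]
 [-0.32 -6.07]
 [-0.73  0.2 ]
 [-0.1   0.4 ]
 [ 0.51  2.84]
 [-0.38 -0.84]
 [ 0.84 -1.3 ]
 [ 1.46  0.71]
 [-0.89  1.18]]
along 167.33165876573312 off [0.78 1.12 1.15] axis tool [-0.01 -0.71  0.7 ]
end vs (505,-337) in rest axes, after dp [5.13 2.48 2.19]
```

Request:
apply_moves(
  rows=[
    [[0,-0.2,-0.5],[0,0,0],1],
    [[0,0,-0.7],[0,0,0],1],
    [[0,0,-0.7],[0,0,0],1],
    [[0,0,-0.5],[0,0,0],1],
    [[0,0,-0.2],[0,0,0],1],
    [[0,0,0],[0,0,0],1],
  ],
)

```text
t: 28.1
position: [429.9, -286.6, 194.5]
tool_rot: [-1.305, -0.675, 0.779]
force: [-0.3, -0.9, -0.8]
finger_gap: 18.8
```

```bash
python3 -c "
from h import *
target(0,1.5)
s=snap('scene')
crop(s,160,190,270,340,5,'s41.png')
"
```

```text
t 28.1 pos [ 429.9 -286.6  194.5] xyaw 0.952 appr [-0.119  0.088 -0.989] F [-0.3 -0.9 -0.8] T [-0.02 -0.06  0.  ] gap 18.8 q [-0.64  0.11  1.91  0.    1.27 -1.59]
target [ 431.8 -284.5  174.4] appr [-0.12   0.086 -0.989] dp/30 [ 0.07  0.07 -0.67] rv/.15 [-0.02  0.01 -0.02]
```

View pics/s41.png

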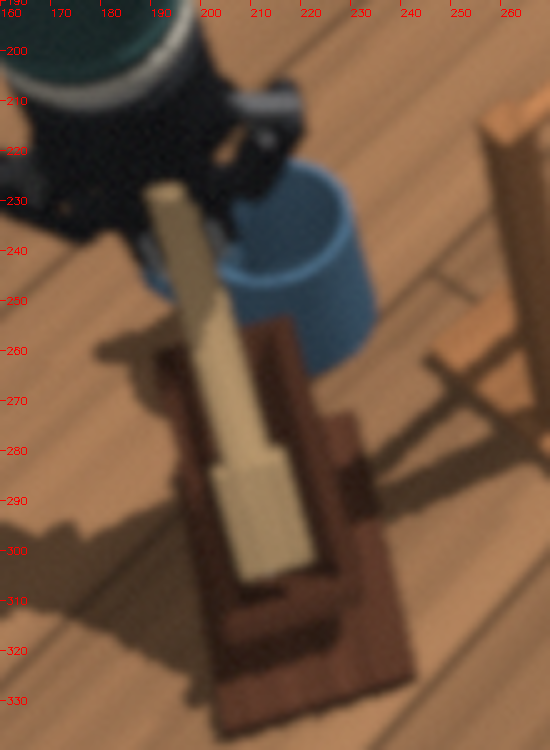

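Request:
apply_moves(
  rows=[
    [[0.07,0.06,-0.3],[0,0,0],1],
    [[0,0,-0.2],[0,0,0],1],
    [[0,0,-0.1],[0,0,0],1],
    [[0,0,0],[0,0,0],1],
  ],
)

```text
t: 28.55
position: [433.6, -285.8, 177.6]
tool_rot: [-1.309, -0.677, 0.778]
force: [-0.3, 0.4, -1.4]
finger_gap: 19.1
```

```bash
python3 -c "
from h import *
target(0,0)
s=snap('scene')
crop(s,160,190,270,340,5,'s42.png')
"
```

```text
t 28.55 pos [ 433.6 -285.8  177.6] xyaw 0.952 appr [-0.115  0.085 -0.99 ] F [-0.3  0.4 -1.4] T [0.01 0.02 0.01] gap 19.1 q [-0.63  0.12  1.93  0.    1.23 -1.58]
target [ 430.8 -283.8  173.6] appr [-0.12   0.086 -0.989] dp/30 [-0.09  0.07 -0.13] rv/.15 [ 0.    0.04 -0.02]
```

View pics/s42.png

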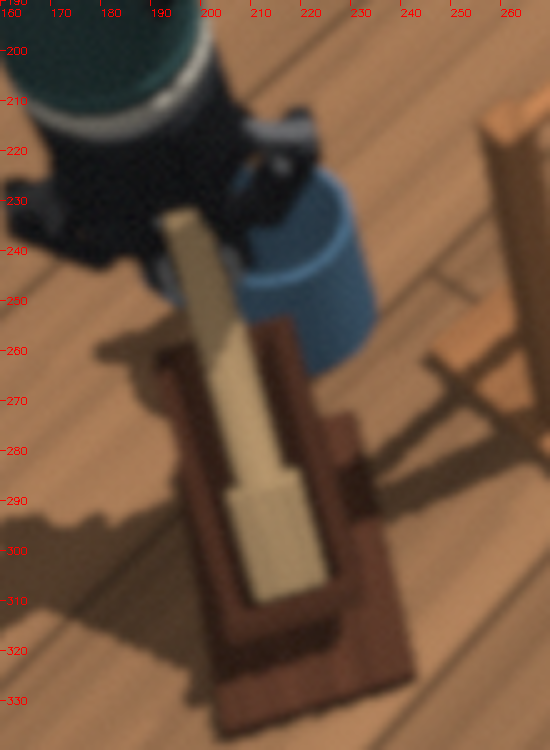

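Request:
apply_moves(
  rows=[
    [[-0.08,0.06,-0.07],[0,0,0],1],
    [[-0.04,0.03,-0.07],[0,0,0],1],
    [[0,0,0],[0,0,0],1],
  ],
)

```text
t: 28.9
position: [430.3, -283.2, 174.2]
tool_rot: [-1.311, -0.678, 0.777]
force: [0.4, -0.8, -0.8]
finger_gap: 18.4
```

```bash
python3 -c "
from h import *
target(0,0)
s=snap('scene')
crop(s,160,190,270,340,5,'s43.png')
"
```

```text
t 28.9 pos [ 430.3 -283.2  174.2] xyaw 0.952 appr [-0.113  0.084 -0.99 ] F [ 0.4 -0.8 -0.8] T [-0.02 -0.04  0.02] gap 18.4 q [-0.63  0.12  1.94  0.    1.22 -1.58]
target [ 430.8 -283.8  173.6] appr [-0.12   0.086 -0.989] dp/30 [ 0.02 -0.02 -0.02] rv/.15 [ 0.01  0.05 -0.02]
```

View pics/s43.png

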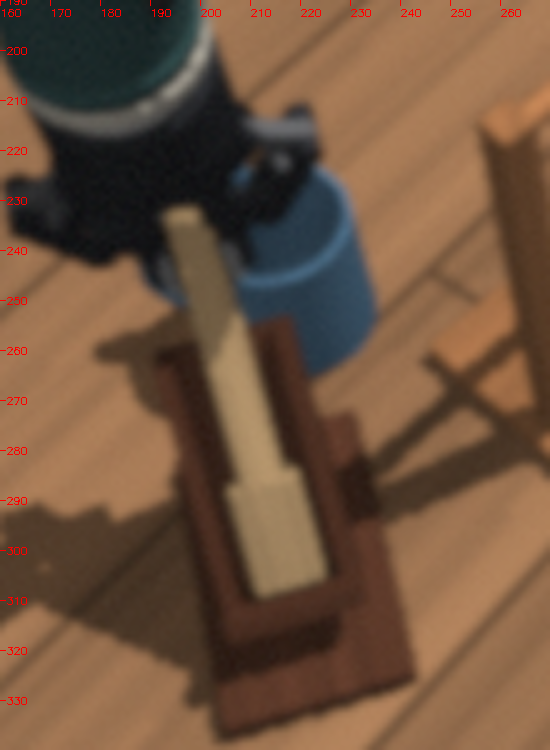

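Request:
apply_moves(
  rows=[
    [[0,0,-0.05],[0,0,0],1],
    [[0,0,0],[0,0,0],0.4],
    [[0,0,0],[0,0,0],0.2],
    [[0,0,0],[0,0,0],0],
    [[0,0,0],[0,0,0],-0.2],
    [[0,0,0],[0,0,0],-0.2],
  ],
)

```text
t: 29.55
position: [431.1, -283.9, 173.7]
tool_rot: [-1.313, -0.679, 0.777]
force: [0.3, 0.1, 0.3]
finger_gap: 51.2
```

```bash
python3 -c "
from h import *
st()
s=snap('scene')
crop(s,160,190,270,340,5,'s44.png'); crop(snap('wrist'),230,170,400,300,4,'w44.png')
"
```

```text
t 29.55 pos [ 431.1 -283.9  173.7] xyaw 0.952 appr [-0.111  0.083 -0.99 ] F [0.3 0.1 0.3] T [-0.03 -0.09  0.02] gap 51.2 q [-0.63  0.12  1.94  0.    1.22 -1.58]
```

View pics/s44.png

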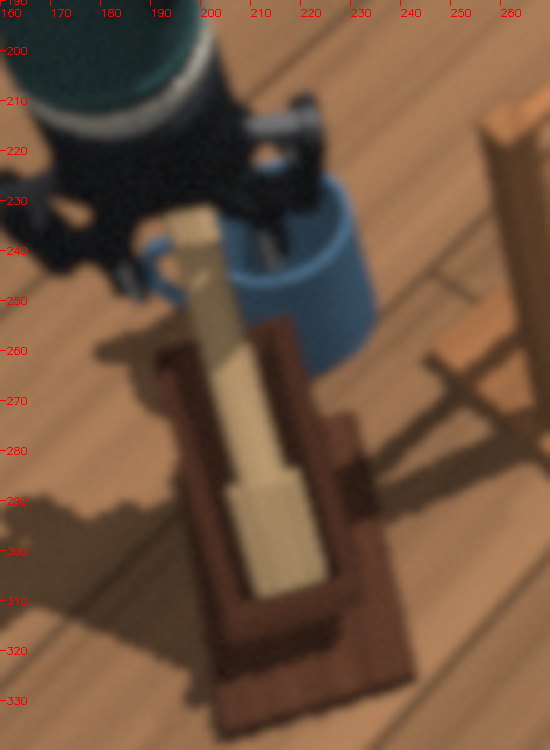

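View pics/w44.png

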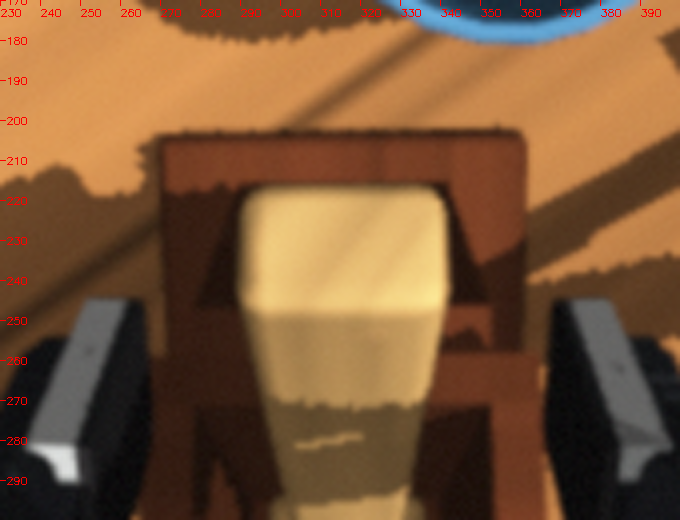

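Request:
apply_moves(
  rows=[
    [[0.03,-0.02,0.3],[0,0,0],-0.3],
    [[0.05,-0.04,0.6],[0,0,0],-0.3],
    [[0.05,-0.04,0.8],[0,0,0],-0.3],
    [[0,0,1],[0,0,0],-0.3],
    [[0,0,1],[0,0,0],-0.3],
    [[-0.5,0.5,0.5],[0,0,0],-0.3],
    [[-0.6,0.9,0],[0,0,0],-0.3],
    [[-0.4,0.9,0],[0,0,0],-0.3],
    [[0,0.8,0],[0,0,0],-0.3],
    [[0,0,0],[0,0,0],-0.3],
  ],
)

```text
t: 30.65
position: [388.7, -192.0, 311.4]
tool_rot: [-1.319, -0.681, 0.773]
force: [0.4, -1.2, -0.7]
finger_gap: 55.7
```

```bash
python3 -c "
from h import *
st()
s=snap('scene'); T=snap('top'); pickle.dump({'scene':s,'top':T},open('s1.pkl','wb'))
cv2.imwrite('pics/s50full.png',s['pixels'])
crop(s,160,190,270,340,5,'s50.png'); crop(T,250,140,480,290,3,'t50.png')
"
```

```text
t 30.65 pos [ 388.7 -192.   311.4] xyaw 0.949 appr [-0.106  0.08  -0.991] F [ 0.4 -1.2 -0.7] T [-0.08 -0.04  0.02] gap 55.7 q [-0.53 -0.15  1.94  0.02  1.48 -1.48]
```

View pics/s50.png

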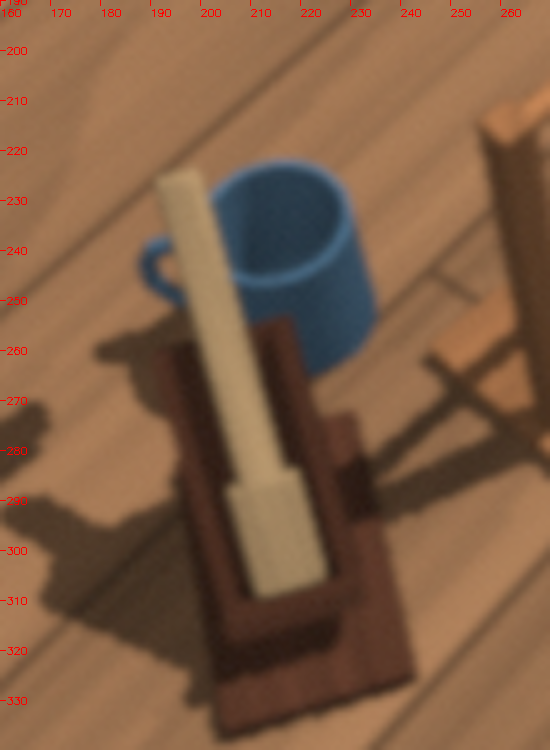

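View pics/t50.png

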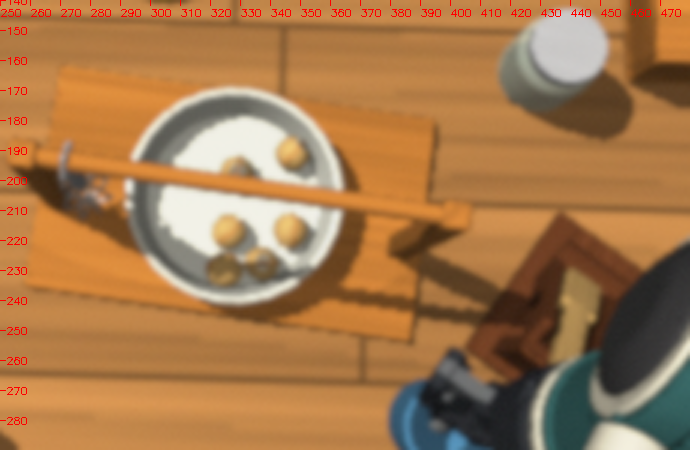

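View pics/s50full.png

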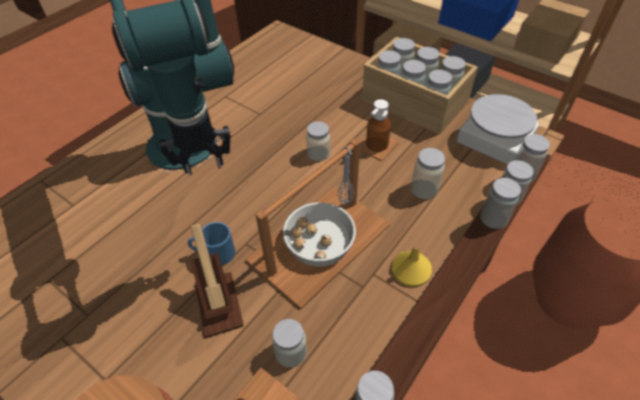

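```bash
python3 -c "
from h import *
S=pickle.load(open('s1.pkl','rb')); print('top'); 
nuts(S['top'],[(326,216.5),(346.5,216.5),(337,227.5),(325,229),(328,195),(347,190.5)])
print('scene'); crop(S['scene'],270,200,370,280,7,'s51.png')
a=pickle.load(open('s0.pkl','rb'))['scene']['pixels'].astype(int); print('done')
"
```

```text
top
(326, 216.5) stand [-27.   1.]
(346.5, 216.5) stand [-20. -51.]
(337, 227.5) stand [-51. -31.]
(325, 229) stand [-59.  -1.]
(328, 195) stand [29.  4.]
(347, 190.5) stand [ 48. -44.]
scene
done
```

View pics/s51.png

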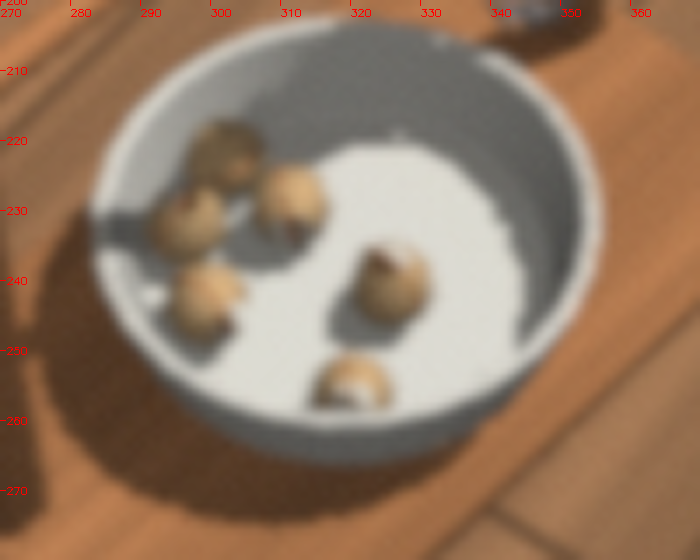

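```bash
python3 -c "
from h import *
st(); print(robot.close_job())
"
```

```text
t 30.75 pos [ 389.2 -194.   311.2] xyaw 0.949 appr [-0.106  0.079 -0.991] F [-1.1  0.1  1.1] T [-0.03 -0.06 -0.01] gap 55.3 q [-0.53 -0.15  1.94  0.01  1.48 -1.48]
the job is handed in; nothing more can be done
None
```

I handed the job in at about 31 s, and no verdict was reported. I pressed the pump cap to its stop and saw it spring back. I then took the stick, stirred under the crossbar, laid the stick back in the rest and drew the arm clear.

**Stick:** It turned about 9° in the grip while stirring, so I tilted the tool to match before laying it back. In the last picture its blade end and top are within about 1 pixel (3 mm) of where they started. The blade is on the foot ledge.

**Walnuts:** All six are in the bowl, the farthest about 60–66 mm from its centre against the 80 mm limit.

**Stirring:** This is the least certain part.
- By my tracking, at least five walnuts were over 25 mm from their starts with the stick in the bowl at about t = 18 s, and again at about t = 20 s.
- Some margins were only a few millimetres. The walnuts look alike and were sometimes hidden, so I worked out which was which from picture to picture.
- One walnut had probably moved only 19–23 mm.
- In the final picture a second walnut could also be under 25 mm from its start, if it is the one that began at the far side. The step counts at any moment while stirring, so I did not stir again.

**Other checks:** Pressing the cap peaked at about 67 N at the wrist. The hardest push while stirring was about 19 N, when a walnut was squeezed against the bowl wall. I saw no movement of the jars, mug, funnel or whisk in the overview pictures, but I did not measure them.

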